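# Hold the bottom panel on a model hull

## Robot

A 6-joint arm with a two-finger parallel gripper is mounted at the origin on the work surface. World frame = base frame: x ahead of the robot, y to its left, z up, the work surface at z = 0. Lengths are in m, angles in rad, forces in N, time in s.
With the tool pointing down it reaches from about 0.2 to 0.875 m from the base axis. Payload 3.4 kg.
Tool frame: the origin (TCP) lies at the very end of the fingers, on their centre line; the grasp point (between the pads) lies 19 mm behind it; x points along the fingers, z is the direction in which the jaws open and shut, and the axes are right-handed (so a half turn about x gives the same grasp; the last joint's range is limited). The gripper opens to 94 mm and grips with 3 to 60 N. Pads are 16 mm wide; open, the fingers measure 119 mm over their backs; the gripper's body (75 mm by 177 mm) begins 78 mm behind the grasp point.
Start: joints at [-1.396, 0.276, 1.505, -0, 1.361, -0.121], TCP at [0.168, -0.55, 0.17] pointing down, gripper open.
Joint ranges: [-2.89, 2.89], [-0.75, 2.08], [0.22, 2.7], [-1.18, 4.32], [0.11, 2.71], [-2.7, 2.7]. Speed limits (rad/s): [2.57, 2.57, 3.14, 3.14, 3.14, 3.14].

## Interface

Orientations are given as a rotation vector (axis times angle).
In Python, from plant import sense, snapshot, get_calibration, job_done, masks_of, pinpoint gives the robot as it stands.
- The arm moves only by the shell command python3 -m handwheel 'ROWS' [OPENING] [FORCE]. ROWS is JSON, a list of rows, each a list of 4 numbers: the shift along the tool's x, y, z in cm, then the turn about the tool's x in rad. A call has exactly 5 rows; each row shifts and turns the pose as measured when the row begins, along the tool's axes as they then stand; what a row does not reach is not made up. A row lasts 1/12 s, in which the tool goes at most 41.7 mm and 7.16 degrees, less where a joint would pass 70% of its speed; a pose out of reach is approached as far as the arm can. A call is refused whole if a number of a shift passes 4.17 or a number of a turn 0.125, either way. A call with a gripper value outside its range is refused whole. OPENING is the closure, from 0 (fully open) to 1 (shut), set as the call begins (- or left out, the last holds). The fingers move at their own pace and stop on an object; FORCE is the grip in N (left out, the last holds). Time passes only in rows, so rows that do not move let the fingers close, or fill a call up. It gives the time, the measured TCP pose, the force and the opening at its end, in the units of the state.
- sense(): the state, without advancing time (a new reading comes with each control period).
- snapshot(name): name is "side" or "top" or "wrist"; returns the picture (400x640x3 uint8, blue, green, red); there is no depth.
- get_calibration(name): a dict with "camera_matrix" (3x3 intrinsics, pixels), "rvec" (rotation vector, rad) and "tvec" (3), from world to camera coordinates, as OpenCV has them. Camera axes: x right, y down, z forward; pixel columns grow to the right and rows downward; lengths in m; the calibration is good to about 2 mm. The wrist camera is an equidistant fisheye: a pixel r from the principal point sees the ray r / f radians off the axis. A picture is of the moment at which its call begins: read the wrist's pose just before it. get_calibration takes no time and is no camera call; for the wrist camera it gives the pose at the moment of the call.
- job_done(): hands the job in, once; it reports no verdict.
Trained networks look in the newest picture that a camera, given by its name, has taken for a name from the list of things; names that differ only in an ending like _2 or _b are one class to them, and where a whole thing is asked for, a point or a joint stands for the part that bears it (a point fixed in the world has none). Each returns a list of dicts, best first, with "p" (0 to 1); they miss things now and then, are a little off and sometimes report something else, mostly with a low value. They report only what shows in the picture. A call takes as long as a camera call. They do not tell look-alikes from the thing itself.
- masks_of(camera, name): "region" (400x640 bool, what is visible of it) and "point" ([column, row] as shares, 0 to 1, of the picture: columns of its width, rows of its height, amid what is visible of it).
- pinpoint(camera, name): "point" ([column, row] as shares, 0 to 1, of the picture: columns of its width, rows of its height: a listed point, or the origin of a listed thing).
The state is a dict: "t": time; "joint_positions": joint angles; "dq": joint speeds; "tau": joint torques, N m; "position": TCP position; "eef_rot": TCP orientation; "force": force on the tool from outside, world axes, zero at the start; "wrist_torque": the same for the moment, N m; "width": finger opening in m.
Only numpy, scipy, OpenCV 4.12 (cv2) and the standard library are available. Lean on these libraries where they do the work, as an engineer would, in place of code of your own. Each camera call takes 0.05 s, during which the arm holds its last target. There are 200 camera calls.

## Task

Pick up the loose plywood panel by its red cleat, tilt it to match the sloping bottom of the model hull and lay it flush over the opening there, centred on it along the hull, with its long edge butted up flush against the dark keel batten at the top of the slope. Finish while still holding the panel by the cleat and pressing it gently against the hull, as if waiting for glue to grip; do not let go, and leave the cup, pencil and clamp where they are.

Things in the scene. Friction and masses are not known exactly. Their poses are not given: they have to be found in the camera images.
- panel: Loose plywood panel, 70 (x) by 120 (y) by 6 mm, 40 to 90 g, flat on the table. Centred on its top stands a red cleat to grip: 16 mm wide in x, 50 mm long in y, 36 mm high (top 42 mm above the underside). Origin: centre of the underside; z up. The same either way round (half turn about z).
- seat (a point): Point on the sloping near face of the hull's bottom where the centre of the panel's underside belongs: centre of an opening 40 (x) by 84 mm (y). x runs up the slope, square to the keel; y along the hull; z is the outward normal. The flat face spans x -65 to +35 mm, y +-120 mm. 135 to 142 mm above the table.
- keel (a point): Foot of the dark keel batten's lower side, a flat wall at the top of the slope, 35 mm up the slope from the seat point; same axes as seat. The batten is 12 mm wide, 250 mm long and stands 12 mm proud of the face.
- stand: Plywood stand, 150 by 200 mm base, fixed to the table, carrying a wooden model boat hull about 320 mm long, bottom up (far side and bow blue). The hull's near bottom face slopes down towards the robot; all of it is rigid. Origin: underside of the base, below the hull's pivot; x points away from the robot, y along the hull towards its pointed bow.
- hull (a joint): Slope of the hull's near bottom face, rad from level (the hull turned on its stand and locked there; it does not give under a push below 25 N). 0.2 to 0.55.
- cup: Clear plastic cup, empty, 68 mm across, 55 mm tall, to be left alone. Origin: centre of the underside.
- pencil: Yellow pencil, 170 mm long, 8 mm thick, lying along its x, to be left alone. Origin: middle, underside.
- clamp: Small red clamp with a steel screw lying flat, about 95 by 55 by 12 mm, to be left alone. Origin: middle, underside.
There are look-alikes about, which are no part of the job. Several things have the shape of the panel; the one meant has the colours described above.

How it is judged:
By the outcome, as a careful person would: the job done as asked, in the order asked, and still so for the second after the job is handed in, while the arm keeps its last pose, push and grip.
It also fails if it takes over 40 s, if anything falls off the work surface, if the arm or the gripper's body presses on something with over 40 N, if the wrist force passes 120 N, or if a joint passes its speed limit or range.

## Working session

There is one attempt and no reset: what is moved stays moved. The work goes in short steps, Python scripts to look and compute and a shell command to move; the robot and the scene stay as the last step left them, time stands still between calls to the robot, and variables do not carry over. Pictures are saved under pics/ and viewed, about 8 in all and at most 12, crops included, and the job is handed in when it is done.

```bash
ls; mkdir -p pics
python3 - <<'E'
from plant import *
import cv2,numpy as np
for n in("side","top"):
    im=snapshot(n);cv2.imwrite(f"pics/{n}0.png",im)
    c=get_calibration(n);print(n,np.round(c["camera_matrix"],1).tolist(),np.round(c["rvec"],4),np.round(c["tvec"],4))
    for t in("panel","seat","keel","stand","cup","pencil","clamp"):
        r=pinpoint(n,t);print(t,[(round(d["p"],2),round(d["point"][0]*640,1),round(d["point"][1]*400,1)) for d in r])
s=sense();print(s["t"],s["position"],s["eef_rot"],s["force"],s["width"])
E
```

```text
pics
side [[487.2, 0.0, 321.4], [0.0, 487.2, 200.7], [0.0, 0.0, 1.0]] [ 2.4119 -0.0301  0.0266] [-0.5531  0.048   1.5196]
panel [(0.93, 272.6, 293.5), (0.86, 255.9, 238.6), (0.76, 326.0, 271.9), (0.6, 380.6, 357.4)]
seat [(0.9, 300.6, 139.4), (0.31, 370.4, 255.2)]
keel [(0.92, 312.4, 137.5)]
stand [(0.78, 302.4, 171.5)]
cup [(0.9, 371.9, 258.5)]
pencil [(0.69, 344.7, 301.6)]
clamp [(0.81, 310.6, 240.8)]
top [[456.4, 0.0, 319.4], [0.0, 456.4, 192.5], [0.0, 0.0, 1.0]] [ 2.0643 -2.1682  0.221 ] [-0.0425  0.5275  1.4393]
panel [(0.96, 329.3, 244.1), (0.79, 390.9, 228.2), (0.72, 439.6, 139.7), (0.69, 363.4, 180.3)]
seat [(0.92, 238.4, 202.2)]
keel [(0.76, 233.9, 191.2)]
stand [(0.94, 245.6, 205.7)]
cup [(0.71, 351.2, 146.6)]
pencil []
clamp [(0.62, 330.0, 194.3)]
0.8 [ 0.16763227 -0.55007808  0.17052681] [ 0.98846202  1.3346261  -0.98864648] [-0.07018682  0.13510804  0.0180257 ] 0.09408766831264753
```

Run:
```python
import cv2,numpy as np
a=cv2.imread("pics/side0.png")[90:390,180:480];b=cv2.imread("pics/top0.png")[80:300,190:490]
cv2.imwrite("pics/a1.png",np.hstack([cv2.resize(a,(400,400)),cv2.resize(b,(400,293)) if 0 else cv2.copyMakeBorder(cv2.resize(b,(400,293)),0,107,0,0,0)]))
cv2.imwrite("pics/a1.png",cv2.resize(a,(600,600)));cv2.imwrite("pics/a2.png",cv2.resize(b,(800,587)))
```

```text
(no output)
```

View pics/a1.png

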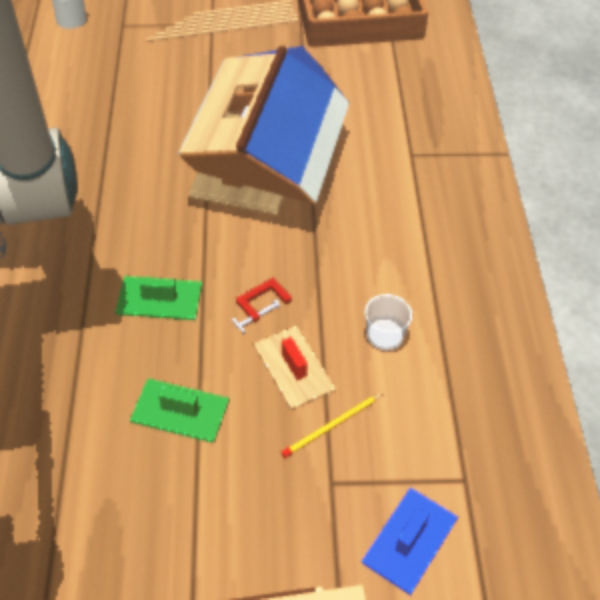

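View pics/a2.png

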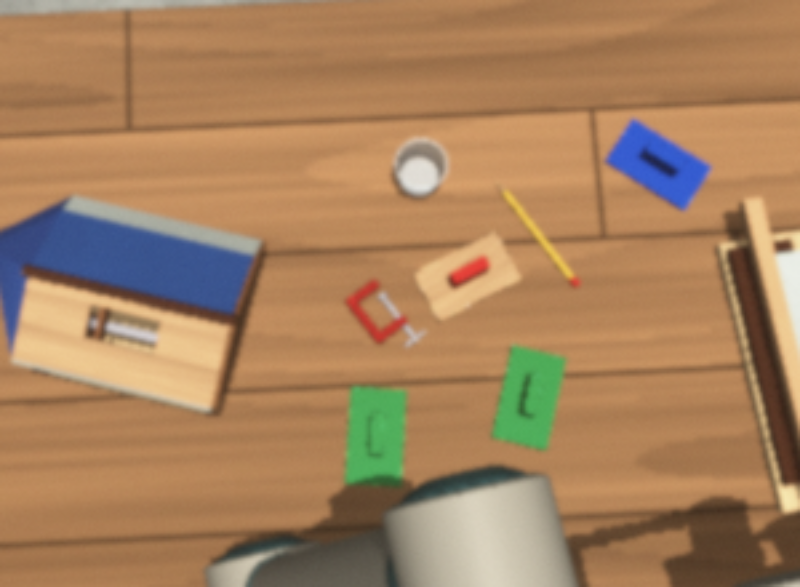

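Picture 1 (side) and 2 (top): four panel shapes. Two are green, at side px (256,239) and (273,294). One is blue at (381,357). The fourth is bare plywood with a red cleat at side (326,272), top (363,180), so that is the panel meant. The hull face's opening is at side (301,139), top (238,202).

```bash
cat > h.py <<'E'
from plant import *
import cv2,numpy as np
from scipy.optimize import least_squares
from scipy.spatial.transform import Rotation as R
C={n:get_calibration(n) for n in("side","top")}
def proj(n,P):
    c=C[n];return cv2.projectPoints(np.float64(P).reshape(-1,1,3),c["rvec"],c["tvec"],c["camera_matrix"],None)[0].reshape(-1,2)
def plane(n,uv,z):
    c=C[n];M=cv2.Rodrigues(c["rvec"])[0];o=-M.T@c["tvec"];d=M.T@np.linalg.inv(c["camera_matrix"])@[*uv,1];return o+d*(z-o[2])/d[2]
def seatR(yaw,s):  # x up slope, y along hull, z normal
    return (R.from_euler('z',yaw)*R.from_euler('y',-s))
def hullpts(q,L): return q[:3]+seatR(q[3],q[4]).apply(np.array(L)/1000.)
E
python3 - <<'E'
from h import *
ims={n:cv2.imread(f"pics/{n}0.png") for n in C}
obs={"side":[((-65,-120,0),(271,167.5)),((0,0,0),(300.6,139.4)),((35,0,0),(312.4,137.5))],
"top":[((-65,-120,0),(271,234.5)),((-65,120,0),(194.5,215.7)),((35,-125,12),(278.9,198)),((35,125,12),(199.4,181)),((0,0,0),(238.4,202.2)),((35,0,0),(233.9,191.2))]}
def f(q): return np.r_[tuple((proj(n,hullpts(q,[a for a,_ in o]))-[b for _,b in o]).ravel() for n,o in obs.items())]
r=least_squares(f,[.5,.2,.138,.2,.4],bounds=([0,-1,.13,-1,.15],[1,1,.147,1,.6]),loss="soft_l1")
q=r.x;print("hull",np.round(q,4));print(np.round(f(q).reshape(-1,2),1).tolist())
# panel: red cleat mask near
for n,(u,v) in {"side":(326,272),"top":(363,180)}.items():
    im=ims[n].astype(int);m=((im[...,2]>140)&(im[...,1]<80)&(im[...,0]<80)).astype(np.uint8)
    k=np.zeros_like(m);k[v-18:v+18,u-18:u+18]=1;m&=k
    ys,xs=np.nonzero(m);print(n,len(xs),xs.mean(),ys.mean());P=np.array([plane(n,(x,y),.04) for x,y in zip(xs,ys)])[:,:2]
    w,V=np.linalg.eigh(np.cov(P.T));print(P.mean(0),"long dir",np.degrees(np.arctan2(V[1,1],V[0,1])),np.sqrt(w)*3.46)
for n,uv in {"side":(326,271.9),"top":(363.4,180.3)}.items(): print("pin",n,plane(n,uv,0))
d=R.from_rotvec(sense()["eef_rot"]).as_matrix();print("tool axes cols\n",d.round(4))
# overlay
out=[]
for n,(x0,y0) in {"side":(255,100),"top":(175,150)}.items():
    im=cv2.resize(ims[n][y0:y0+110,x0:x0+110],None,fx=3.6,fy=3.6,interpolation=2)
    for L in ([(-65,-120,0),(-65,120,0),(35,120,0),(35,-120,0)],[(-20,-42,0),(-20,42,0),(20,42,0),(20,-42,0)]):
        p=(proj(n,hullpts(q,L))-[x0,y0]+.5)*3.6;cv2.polylines(im,[p.astype(int)],True,(255,0,255) ,1)
    out.append(im)
cv2.imwrite("pics/o1.png",np.hstack(out))
E
```

```text
hull [ 0.4899  0.1857  0.1451 -0.2512  0.2752]
[[-0.2, -1.4], [-0.3, 0.2], [-1.9, 1.5], [0.3, -4.3], [0.7, -1.1], [-0.4, 0.8], [-1.4, 1.6], [-1.5, -0.6], [5.1, -0.8]]
side 130 326.7076923076923 268.9769230769231
[ 0.56063271 -0.23553212] long dir 109.73661771196392 [0.01986527 0.06019873]
top 56 365.3392857142857 181.78571428571428
[ 0.55636906 -0.22236075] long dir 115.88347848680286 [0.01402725 0.04647982]
pin side [ 0.56002841 -0.21877789  0.        ]
pin top [ 0.57087536 -0.22068663  0.        ]
tool axes cols
 [[ 0.000e+00  9.566e-01  2.915e-01]
 [-2.000e-04  2.915e-01 -9.566e-01]
 [-1.000e+00 -0.000e+00  2.000e-04]]
```

View pics/o1.png

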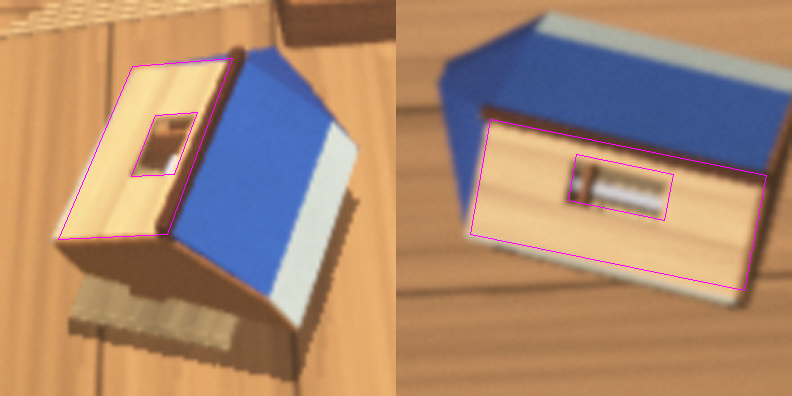

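Picture 3: the overlaid fit matches the opening in both views (side (303,140), top (238,201) full-frame). The keel line is about 2 px off, so I'll refine it from the wrist camera. Moving above the panel now.

```bash
python3 -m handwheel '[[-0.6,3.6,-1.55,0],[-0.6,3.6,-1.55,0],[-0.6,3.6,-1.55,0],[-0.6,3.6,-1.55,0],[-0.6,3.6,-1.55,0]]' 0 10
python3 -m handwheel '[[-0.6,3.6,-1.55,0],[-0.6,3.6,-1.55,0],[-0.6,3.6,-1.55,0],[-0.6,3.6,-1.55,0],[-0.6,3.6,-1.55,0]]'
python3 -m handwheel '[[-0.6,3.6,-1.55,0],[-0.6,3.6,-1.55,0],[-0.6,3.6,-1.55,0],[0,0,0,-0.12],[0,0,0,0]]'
python3 - <<'E'
from h import *
s=sense();c=get_calibration("wrist");im=snapshot("wrist");cv2.imwrite("pics/w1.png",im)
print(s["position"],R.from_rotvec(s["eef_rot"]).as_matrix().round(3))
M=cv2.Rodrigues(c["rvec"])[0];print(c["camera_matrix"],"cam pos",-M.T@c["tvec"],"axes",M.round(3))
for t in("panel","seat","keel"):print(t,[(round(d["p"],2),round(d["point"][0]*640,1),round(d["point"][1]*400,1)) for d in pinpoint("wrist",t)])
E
```

```text
t: 1.22
position: [0.3159, -0.4258, 0.1986]
eef_rot: [0.997, 1.332, -1.002]
force: [-0.1, -0.8, -0.9]
width: 0.0943
t: 1.63
position: [0.4735, -0.2943, 0.2304]
eef_rot: [0.998, 1.329, -1.004]
force: [-0.1, 0.0, -0.2]
width: 0.0944
t: 2.05
position: [0.5754, -0.2083, 0.2502]
eef_rot: [0.9, 1.372, -0.899]
force: [-0.7, 0.1, -0.4]
width: 0.0937
[ 0.57542653 -0.20834836  0.25018023] [[ 0.004  0.916  0.401]
 [-0.002  0.401 -0.916]
 [-1.     0.003  0.004]]
[[309.70691629   0.         317.88064707]
 [  0.         309.70691629 202.42065957]
 [  0.           0.           1.        ]] cam pos [ 0.64831935 -0.17546622  0.46468455] axes [[ 0.401 -0.916  0.004]
 [-0.882 -0.385  0.272]
 [-0.247 -0.112 -0.962]]
panel [(0.94, 321.5, 179.9), (0.81, 207.1, 255.6), (0.59, 318.1, 281.0), (0.59, 495.6, 173.5)]
seat [(0.93, 36.4, 143.0)]
keel [(0.73, 40.2, 124.9)]
```

View pics/w1.png

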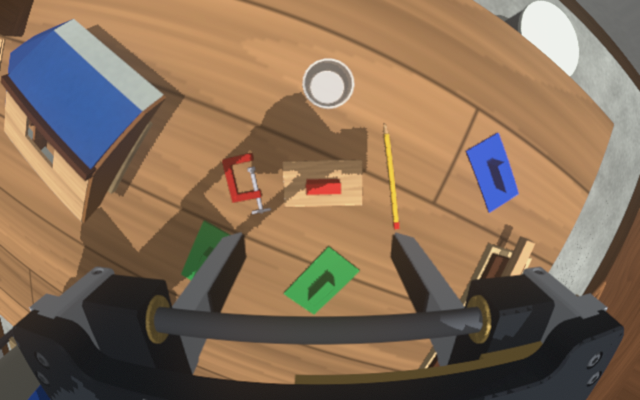

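Picture 4 (wrist): the plywood panel with red cleat is at (322,185), clear of the clamp (245,178) and pencil (391,175). The green and blue look-alikes are at (318,281), (207,255) and (493,172). Measuring its pose, then lowering.

```bash
cat >> h.py <<'E'
def wray(c,uv):
    K=c["camera_matrix"];M=cv2.Rodrigues(c["rvec"])[0]
    a=(np.atleast_2d(uv)-[K[0,2],K[1,2]])/K[0,0];r=np.linalg.norm(a,axis=1)[:,None]
    d=np.c_[a/np.maximum(r,1e-9)*np.sin(r),np.cos(r)];return -M.T@c["tvec"],d@M
def wplane(c,uv,z):
    o,d=wray(c,uv);return o+d*((z-o[2])/d[:,2:])
def wproj(c,P):
    K=c["camera_matrix"];M=cv2.Rodrigues(c["rvec"])[0];p=np.atleast_2d(P)@M.T+c["tvec"]
    n=np.linalg.norm(p[:,:2],axis=1);th=np.arctan2(n,p[:,2]);return p[:,:2]/n[:,None]*th[:,None]*K[0,0]+[K[0,2],K[1,2]]
def redbox(c,im,u,v,k=30,z=.042):
    i=im.astype(int);m=((i[...,2]>120)&(i[...,1]<70)&(i[...,0]<70));w=np.zeros_like(m);w[v-k:v+k,u-k:u+k]=1
    ys,xs=np.nonzero(m&w);return rect(wplane(c,np.c_[xs,ys],z)[:,:2])
def rect(P):
    (x,y),(a,b),t=cv2.minAreaRect((P*1000).astype(np.float32))
    if a<b:t+=90
    return round(x,1),round(y,1),round(a,1),round(b,1),round((t+90)%180-90,2)
E
python3 - <<'E'
from h import *
c=get_calibration("wrist");im=snapshot("wrist")
print("red",redbox(c,im,322,185))
m=min(masks_of("wrist","panel"),key=lambda d:abs(d["point"][0]*640-322)+abs(d["point"][1]*400-183))
ys,xs=np.nonzero(m["region"]);print("panel z6",m["p"],rect(wplane(c,np.c_[xs,ys],.006)[:,:2]))
print("pin",wplane(c,[321.5,179.9],0), "jaw axis deg",np.degrees(np.arctan2(-.916,.401)))
E
```

```text
red (561.7, -221.9, 14.1, 46.7, -62.54)
panel z6 0.91 (561.7, -222.7, 71.7, 119.7, -65.21)
pin [[ 0.56150527 -0.22242093  0.        ]] jaw axis deg -66.35749834366923
```

```bash
python3 -m handwheel '[[3.2,-0.6,0.25,-0.02],[3.4,-0.6,0.25,0],[3.4,-0.6,0.25,0],[3.4,0,0,0],[2.8,0,0,0]]' 0 10
python3 - <<'E'
from h import *
s=sense();c=get_calibration("wrist");im=snapshot("wrist");cv2.imwrite("pics/w2.png",im)
print(s["position"],R.from_rotvec(s["eef_rot"]).as_matrix().round(3))
r=masks_of("wrist","panel")
for m in r:
    ys,xs=np.nonzero(m["region"]);print(round(m["p"],2),m["point"][0]*640,m["point"][1]*400,rect(wplane(c,np.c_[xs,ys],.006)[:,:2]))
E
```

```text
t: 2.77
position: [0.5635, -0.2348, 0.093]
eef_rot: [0.898, 1.349, -0.895]
force: [-0.6, -0.6, 0.4]
width: 0.0944
[ 0.5635092  -0.23476769  0.09297597] [[ 0.024  0.916  0.4  ]
 [-0.013  0.401 -0.916]
 [-1.     0.016  0.022]]
0.9 301.69599999999997 194.52 (561.1, -223.3, 69.5, 119.1, -65.01)
0.86 161.6 272.68 (404.2, -99.0, 68.9, 51.3, 75.6)
0.84 540.928 176.8 (697.4, -481.0, 122.6, 78.2, 53.01)
0.77 305.472 315.47999999999996 (403.9, -289.9, 72.9, 125.9, -15.96)
0.64 19.072 97.2 (511.8, 178.2, 381.5, 220.8, 18.37)
0.25 181.632 194.52 (509.9, -113.5, 97.6, 56.0, 37.86)
```

View pics/w2.png

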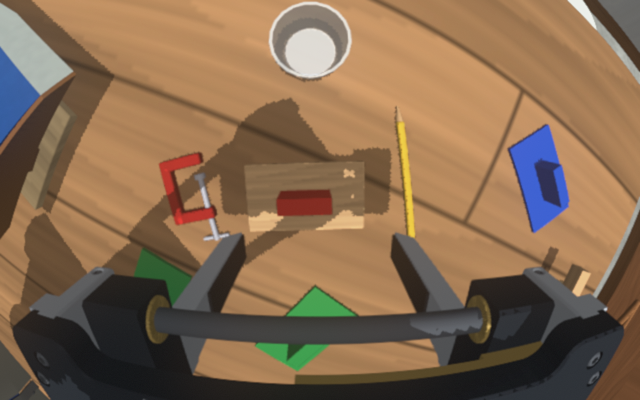

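Picture 5 (wrist, nearer): the cleat is at (304,203), with the right-hand finger side offset. About 13 mm of correction along the jaw axis is needed.

```bash
python3 -m handwheel '[[0.8,0.1,-0.6,0],[0.9,0,-0.6,0],[0.9,0,0,0],[0,0,0,0],[0,0,0,0]]'
python3 - <<'E'
from h import *
s=sense();print(s["position"],R.from_rotvec(s["eef_rot"]).as_matrix().round(3))
E
```

```text
t: 3.28
position: [0.5591, -0.2258, 0.0685]
eef_rot: [0.903, 1.348, -0.9]
force: [-0.3, -0.5, 0.4]
width: 0.0944
[ 0.55910709 -0.22575137  0.06848325] [[ 0.023  0.918  0.395]
 [-0.013  0.396 -0.918]
 [-1.     0.016  0.021]]
```

```bash
python3 -m handwheel '[[1.2,0.2,-0.3,-0.03],[1.5,0,0,0],[1.5,0,0,0],[1.2,0,0,0],[0,0,0,0]]'
python3 - <<'E'
from h import *
s=sense();m=R.from_rotvec(s["eef_rot"]).as_matrix();print(s["position"],m.round(3),np.degrees(np.arctan2(m[1,2],m[0,2])))
E
```

```text
t: 3.7
position: [0.5677, -0.2269, 0.0204]
eef_rot: [0.877, 1.342, -0.874]
force: [-0.1, 0.1, 0.3]
width: 0.0942
[ 0.56766977 -0.22686836  0.0203952 ] [[ 0.037  0.905  0.423]
 [-0.021  0.424 -0.905]
 [-0.999  0.024  0.035]] -64.94844646559301
```

```bash
python3 -m handwheel '[[-1.5,-0.2,-0.3,0],[-1.5,-0.1,-0.3,0],[-1.5,0,0,0],[-1.2,0,0,0],[0,0,0,0]]'
python3 - <<'E'
from h import *
s=sense();m=R.from_rotvec(s["eef_rot"]).as_matrix();print(s["position"],m.round(3),np.degrees(np.arctan2(m[1,2],m[0,2])))
E
```

```text
t: 4.12
position: [0.5628, -0.2231, 0.084]
eef_rot: [0.877, 1.336, -0.873]
force: [0.1, 0.2, -0.5]
width: 0.0942
[ 0.56280919 -0.22311394  0.08400838] [[ 0.041  0.905  0.423]
 [-0.024  0.424 -0.905]
 [-0.999  0.027  0.039]] -64.9719720926664
```

```bash
cat > st.py <<'E'
from h import *
s=sense();m=R.from_rotvec(s["eef_rot"]).as_matrix();print(round(s["t"],2),s["position"].round(4),"toolx",m[:,0].round(4),"jawz",m[:,2].round(4),np.degrees(np.arctan2(m[1,2],m[0,2])).round(2),"F",np.round(s["force"],1),"q",np.round(s["joint_positions"],3))
E
python3 st.py; python3 -m handwheel '[[0,0,0,0.1],[0,0,0,0],[0,0,0,0],[0,0,0,0],[0,0,0,0]]' >/dev/null; python3 st.py
python3 -m handwheel '[[0,0,0,-0.1],[0,0,0,0],[0,0,0,0],[0,0,0,0],[0,0,0,0]]'  >/dev/null; python3 st.py
```

```text
4.12 [ 0.5628 -0.2231  0.084 ] toolx [ 0.0412 -0.0238 -0.9989] jawz [ 0.4227 -0.9054  0.039 ] -64.97 F [ 0.1  0.2 -0.5] q [-0.491  0.351  1.618 -0.002  1.124  0.643]
4.53 [ 0.5652 -0.2245  0.0878] toolx [ 0.0478 -0.0275 -0.9985] jawz [ 0.3317 -0.9425  0.0418] -70.61 F [-0.3  1.  -0.4] q [-0.491  0.348  1.614 -0.002  1.125  0.741]
4.95 [ 0.5642 -0.2241  0.0861] toolx [ 0.0448 -0.0259 -0.9987] jawz [ 0.4257 -0.9039  0.0426] -64.78 F [ 0.1  0.2 -0.2] q [-0.491  0.35   1.616 -0.002  1.125  0.639]
```

```bash
python3 -m handwheel '[[-2,0,0,0],[-4,0,0,0],[-4,0,0,0],[-4,0,0,0],[-4,0,0,0]]' >/dev/null; python3 st.py; python3 -m handwheel '[[0,0,0,0],[0,0,0,0],[0,0,0,0],[0,0,0,0],[0,0,0,0]]' >/dev/null; python3 st.py
python3 -m handwheel '[[0,2,2.1,0],[0,2.5,2.7,0],[0,2,2.1,0],[0,0,0,0],[0,0,0,0]]'  >/dev/null; python3 st.py
```

```text
5.37 [ 0.5496 -0.2161  0.2595] toolx [ 0.0202 -0.0128 -0.9997] jawz [ 0.422  -0.9064  0.0201] -65.04 F [1.5 0.4 2.2] q [-0.491  0.25   1.326 -0.002  1.543  0.644]
5.78 [ 0.5536 -0.2181  0.2689] toolx [ 0.036  -0.0212 -0.9991] jawz [ 0.4192 -0.9072  0.0344] -65.2 F [-0.1  0.8 -0.4] q [-0.491  0.243  1.313 -0.002  1.544  0.647]
6.2 [ 0.6392 -0.252   0.2628] toolx [ 0.0198 -0.013  -0.9997] jawz [ 0.4187 -0.9079  0.0201] -65.24 F [-0.2 -0.   1.2] q [-0.475  0.407  1.085 -0.003  1.626  0.663]
```

```bash
python3 -m handwheel '[[0,0,0,0],[0,0,0,0],[0,0,0,0],[0,0,0,0],[0,0,0,0]]' >/dev/null; python3 st.py
python3 -m handwheel '[[0.4,-1,-1,0],[0.4,-1,-1,0],[0.4,-1,-1,0],[0.4,-1,-1,0],[0.4,-1,-1,0]]'  >/dev/null; python3 st.py
python3 -m handwheel '[[0.3,-0.5,-0.5,0],[0.2,-0.2,-0.2,0],[0,0,0,0],[0,0,0,0],[0,0,0,0]]'  >/dev/null; python3 st.py
```

```text
6.62 [ 0.6347 -0.2499  0.2594] toolx [ 0.0117 -0.0091 -0.9999] jawz [ 0.4185 -0.9081  0.0132] -65.26 F [-0.2 -0.1  0.8] q [-0.475  0.405  1.096 -0.003  1.626  0.663]
7.03 [ 0.5674 -0.2253  0.2402] toolx [ 0.0182 -0.0124 -0.9998] jawz [ 0.4186 -0.908   0.0189] -65.25 F [-0.7  0.1 -0.5] q [-0.49   0.288  1.319 -0.002  1.514  0.649]
7.45 [ 0.5553 -0.2206  0.2374] toolx [ 0.0214 -0.014  -0.9997] jawz [ 0.4182 -0.9081  0.0217] -65.27 F [0.6 0.5 0.2] q [-0.493  0.266  1.356 -0.002  1.494  0.646]
```

```bash
python3 -m handwheel '[[0,2.2,2.3,0],[0,2.7,2.9,0],[0,2.2,2.3,0],[0,0,0,0],[0,0,0,0]]'  >/dev/null; python3 st.py
python3 -m handwheel '[[0,0,0,0],[0.4,-0.8,-0.8,0],[0.6,-1,-1,0],[0.8,-1,-1,0],[1,-1,-1,0]]'  >/dev/null; python3 st.py
python3 -m handwheel '[[1.2,-0.8,-0.8,0],[1.3,-0.5,-0.5,0],[1.4,0,0,0],[1.4,0,0,0],[1.4,0,0,0]]'  >/dev/null; python3 st.py
```

```text
7.87 [ 0.6561 -0.2607  0.2387] toolx [ 0.0214 -0.0139 -0.9997] jawz [ 0.4183 -0.9081  0.0216] -65.27 F [-0.6 -0.6  0.4] q [-0.475  0.441  1.088 -0.003  1.588  0.664]
8.28 [ 0.6065 -0.2428  0.2085] toolx [ 0.0243 -0.0153 -0.9996] jawz [ 0.4185 -0.9079  0.0241] -65.25 F [-0.2 -0.  -0.5] q [-0.486  0.361  1.286 -0.002  1.466  0.653]
8.7 [ 0.5825 -0.2337  0.1437] toolx [ 0.027  -0.0172 -0.9995] jawz [ 0.4182 -0.9079  0.0269] -65.27 F [-1.2 -0.3 -0.3] q [-0.491  0.35   1.463 -0.003  1.297  0.649]
```

```bash
python3 -m handwheel '[[1.0,-0.3,-0.4,0],[1.0,-0.3,-0.4,0],[0.8,-0.3,-0.4,0],[0.5,-0.2,-0.3,0],[0.3,-0.1,-0.1,0]]'  >/dev/null; python3 st.py
python3 -m handwheel '[[0,0,0,0],[0,0,0,0],[0,0,0,0],[0,0,0,0],[0,0,0,0]]'  >/dev/null; python3 st.py
```

```text
9.12 [ 0.5589 -0.2214  0.1055] toolx [ 0.024  -0.0157 -0.9996] jawz [ 0.4181 -0.9081  0.0243] -65.28 F [-0.  -0.  -0.3] q [-0.491  0.339  1.578 -0.003  1.195  0.649]
9.53 [ 0.5591 -0.2216  0.1076] toolx [ 0.027  -0.0174 -0.9995] jawz [ 0.418  -0.908   0.0271] -65.28 F [-0.2  0.4 -0.1] q [-0.491  0.336  1.578 -0.003  1.196  0.649]
```

```bash
python3 -m handwheel '[[1.0,0,0,0],[1.3,0,0,0],[1.3,0,0,0],[1.0,0,0,0],[0.6,0,0,0]]'  >/dev/null; python3 st.py
python3 -m handwheel '[[0.4,0,0,0],[0,0,0,0],[0,0,0,0],[0,0,0,0],[0,0,0,0]]'  >/dev/null; python3 st.py
```

```text
9.95 [ 0.5639 -0.2243  0.0547] toolx [ 0.0336 -0.0208 -0.9992] jawz [ 0.4178 -0.9079  0.033 ] -65.29 F [ 0.1 -0.1  0.8] q [-0.491  0.384  1.647 -0.003  1.071  0.649]
10.37 [ 0.5633 -0.224   0.0482] toolx [ 0.0306 -0.0193 -0.9993] jawz [ 0.4178 -0.908   0.0303] -65.29 F [0.7 0.7 0.1] q [-0.491  0.391  1.654 -0.003  1.061  0.649]
```

```bash
python3 -m handwheel '[[0.9,-0.1,-0.1,0],[1.0,-0.1,-0.1,0],[1.0,0,-0.1,0],[0.5,0,0,0],[0.3,0,0,0]]'  >/dev/null; python3 st.py
python3 -m handwheel '[[0,0,0,0],[0,0,0,0],[0,0,0,0],[0,0,0,0],[0,0,0,0]]' 0.3 >/dev/null; python3 st.py
```

```text
10.78 [ 0.5625 -0.2235  0.0097] toolx [ 0.0345 -0.0214 -0.9992] jawz [ 0.4178 -0.9079  0.0339] -65.29 F [0.9 0.2 0.1] q [-0.491  0.426  1.707 -0.003  0.968  0.65 ]
11.2 [ 0.5618 -0.2231  0.008 ] toolx [ 0.0321 -0.0201 -0.9993] jawz [ 0.4179 -0.908   0.0317] -65.29 F [ 1.   0.  -0.4] q [-0.491  0.428  1.708 -0.003  0.967  0.65 ]
```

```bash
python3 -m handwheel '[[-0.4,0,0,0],[-0.1,0,0,0],[0,0,0,0],[0,0,0,0],[0,0,0,0]]' 1 12; python3 st.py
python3 -m handwheel '[[0,0,0,0],[0,0,0,0],[0,0,0,0],[0,0,0,0],[0,0,0,0]]' 1 12; python3 st.py
```

```text
t: 11.62
position: [0.5627, -0.2235, 0.015]
eef_rot: [0.881, 1.341, -0.88]
force: [-0.3, 0.5, -0.2]
width: 0.0358
11.62 [ 0.5627 -0.2235  0.015 ] toolx [ 0.0348 -0.0215 -0.9992] jawz [ 0.4177 -0.9079  0.0341] -65.29 F [-0.3  0.5 -0.2] q [-0.491  0.42   1.701 -0.003  0.98   0.65 ]
t: 12.03
position: [0.5626, -0.2235, 0.015]
eef_rot: [0.881, 1.341, -0.88]
force: [-0.1, -0.4, 0.4]
width: 0.0027
12.03 [ 0.5626 -0.2235  0.015 ] toolx [ 0.0348 -0.0215 -0.9992] jawz [ 0.4178 -0.9079  0.0341] -65.29 F [-0.1 -0.4  0.4] q [-0.491  0.42   1.701 -0.003  0.98   0.65 ]
```

The width fell to 3 mm, so the jaws missed the cleat. Looking.

Run:
```python
from h import *
w=snapshot("wrist");s=snapshot("side");c=get_calibration("wrist");p=sense()["position"]
cv2.imwrite("pics/m1.png",np.hstack([cv2.resize(w[100:340,180:450],None,fx=1.5,fy=1.5,interpolation=2),cv2.resize(s[210:330,260:380],(360,360),interpolation=2)]))
print(wproj(c,p),proj("side",p))
for n in("wrist","side"):print(n,[(round(d["p"],2),round(d["point"][0]*640,1),round(d["point"][1]*400,1)) for d in pinpoint(n,"panel")])
```

```text
[[317.9897336  227.76480184]] [[327.08352611 270.32375878]]
wrist [(0.86, 308.6, 379.3), (0.78, 314.6, 222.5), (0.76, 586.4, 202.1), (0.57, 130.3, 336.0)]
side [(0.89, 383.8, 362.2), (0.75, 271.9, 295.5), (0.71, 324.2, 272.7), (0.64, 256.6, 240.1)]
```

View pics/m1.png

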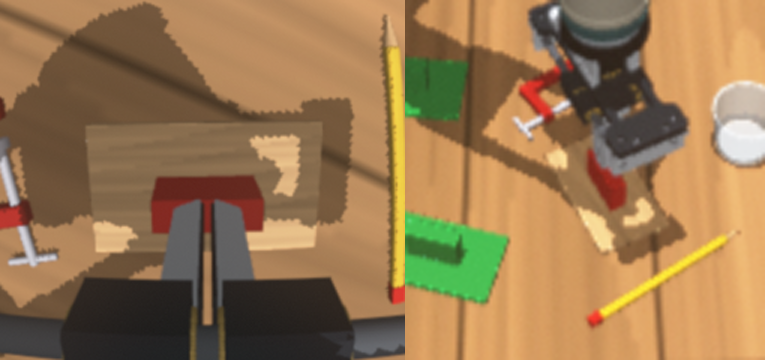

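Run:
```python
from h import *
w=snapshot("wrist");c=get_calibration("wrist");s=sense()
T=R.from_rotvec(s["eef_rot"]).as_matrix()
cx=lambda p:((p-[180,100])*1.5).round(0).tolist()
P0=np.array([.5615,-.2227,0]);Y=np.array([np.cos(np.radians(-65.1)),np.sin(np.radians(-65.1)),0]);X=np.array([-Y[1],Y[0],0])
f=lambda a,b,h:P0+X*a/1e3+Y*b/1e3+[0,0,h/1e3]
for h in(6,42):print("cleat",h,cx(wproj(c,[f(-8,-25,h),f(-8,25,h),f(8,25,h),f(8,-25,h)])))
print("panel",cx(wproj(c,[f(-35,-60,6),f(-35,60,6),f(35,60,6),f(35,-60,6)])))
t=lambda a,b,d:s["position"]+T@[a/1e3,b/1e3,d/1e3]
print("tip y+-8,z+-14",cx(wproj(c,[t(0,-8,-14),t(0,8,-14),t(0,8,14),t(0,-8,14)])))
print("back 40",cx(wproj(c,[t(-40,-8,-14),t(-40,8,-14),t(-40,8,14),t(-40,-8,14)])))
cv2.imwrite("pics/m2.png",cv2.resize(w[180:300,250:390],(800,686),interpolation=2)[:600])
print(s["width"],s["force"],s["wrist_torque"])
```

```text
cleat 6 [[156.0, 202.0], [252.0, 201.0], [253.0, 172.0], [155.0, 173.0]]
cleat 42 [[150.0, 231.0], [262.0, 229.0], [264.0, 195.0], [148.0, 197.0]]
panel [[94.0, 249.0], [313.0, 245.0], [322.0, 119.0], [84.0, 122.0]]
tip y+-8,z+-14 [[179.0, 207.0], [178.0, 176.0], [236.0, 176.0], [235.0, 207.0]]
back 40 [[174.0, 243.0], [173.0, 208.0], [241.0, 208.0], [240.0, 243.0]]
0.00026324983663423196 [ 0.27452546  0.31455561 -0.84636324] [ 0.00455708 -0.01051139 -0.01809525]
```

View pics/m2.png

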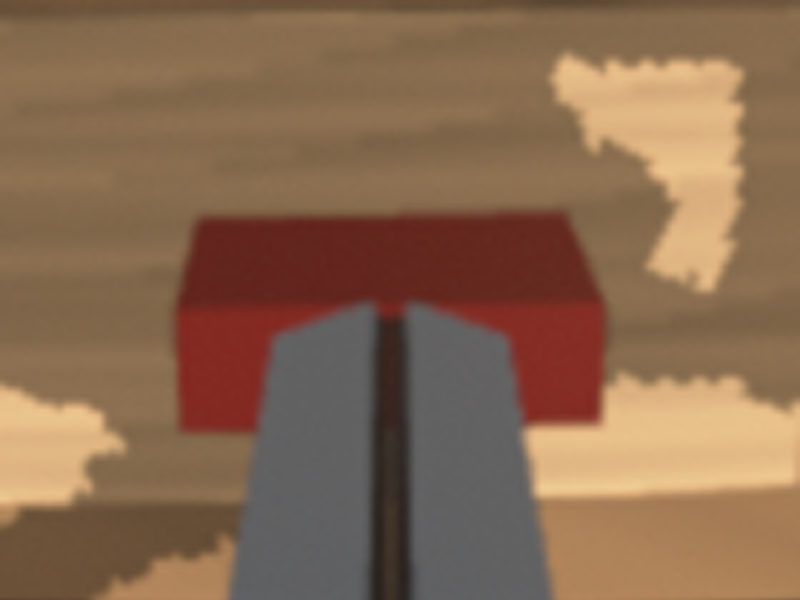

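Pictures 6 and 7 show the shut fingers rendered through the cleat, in its middle, with the panel unmoved. The measured pose agrees with this, so the shut fingers met no resistance. I'll open and close again in small steps, watching the width.

```bash
python3 -m handwheel '[[0,0,0,0],[0,0,0,0],[0,0,0,0],[0,0,0,0],[0,0,0,0]]' 0 30|grep -E "width|force"
python3 -m handwheel '[[0,0,0,0],[0,0,0,0],[0,0,0,0],[0,0,0,0],[0,0,0,0]]' 0|grep -E "width|force"
python3 -m handwheel '[[0,0,0,0],[0,0,0,0],[0,0,0,0],[0,0,0,0],[0,0,0,0]]' 0.5 30|grep -E "width|force"
python3 - <<'E'
from h import *
w=snapshot("wrist");c=get_calibration("wrist");print(redbox(c,w,318,240,45));i=w.astype(int)
for m in masks_of("wrist","panel"):
    ys,xs=np.nonzero(m["region"]);print(round(m["p"],2),m["point"],rect(wplane(c,np.c_[xs,ys],.006)[:,:2]))
cv2.imwrite("pics/m3.png",cv2.resize(w[100:340,180:450],None,fx=2,fy=2,interpolation=2))
E
python3 st.py
```

```text
force: [-0.2, -0.4, -0.2]
width: 0.0301
force: [0.6, -0.6, 1.0]
width: 0.0639
force: [-0.3, -0.2, -0.7]
width: 0.0473
(560.6, -223.6, 15.2, 48.6, -64.5)
0.83 [0.4923, 0.536] (560.9, -223.4, 71.0, 121.8, -65.18)
0.81 [0.2191, 0.8272] (387.8, -112.2, 110.6, 34.6, 25.98)
0.66 [0.5128, 0.9058] (438.7, -289.7, 42.7, 99.7, -68.45)
0.58 [0.9155, 0.494] (701.3, -486.4, 128.7, 91.7, 53.65)
13.63 [ 0.5627 -0.2235  0.0151] toolx [ 0.0349 -0.0216 -0.9992] jawz [ 0.4178 -0.9079  0.0342] -65.29 F [-0.1 -0.3 -0.8] q [-0.491  0.42   1.701 -0.003  0.98   0.65 ]
```

View pics/m3.png

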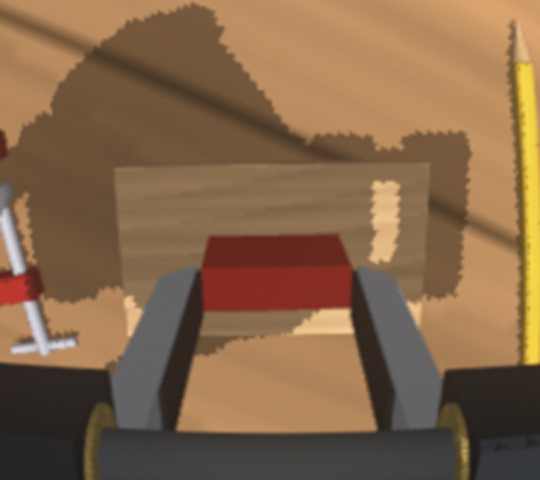

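Run:
```python
from h import *
c=get_calibration("wrist");s=sense();T=R.from_rotvec(s["eef_rot"]).as_matrix();w=s["width"];print(w)
def tip(uvL,uvR,sep):
    o,d=wray(c,[uvL,uvR]);o=T.T@(o-s["position"]);d=d@T
    k=sep/abs(d[0,2]-d[1,2]);P=o+k*d;print((P*1000).round(1))
print("now inner, width",end=" ");tip((180+200/2,100+268/2),(180+357/2,100+268/2),w)
tip((243,235),(393,235),.094)
```

```text
0.04668970427101447
now inner, width [[-43.7  12.4 -22.6]
 [-43.9  12.5  24.1]]
[[-37.6   9.  -47. ]
 [-37.6   8.9  47. ]]
```

Picture 8: the finger tips end level with or above the cleat top. Triangulated, they sit about 40 mm behind the reported TCP, so the fingers closed above the cleat. I'll open and go lower slowly, watching the force.

```bash
python3 -m handwheel '[[0,-0.05,-0.05,0],[0,-0.05,-0.05,0],[0,0,0,0],[0,0,0,0],[0,0,0,0]]' 0.2 12|grep width
python3 -m handwheel '[[0.4,0,0,0],[0.4,0,0,0],[0.3,0,0,0],[0.2,0,0,0],[0,0,0,0]]' >/dev/null;python3 st.py; python3 -m handwheel '[[0.3,0,0,0],[0.3,0,0,0],[0.2,0,0,0],[0.1,0,0,0],[0,0,0,0]]'; python3 st.py
```

```text
width: 0.0743
14.47 [ 5.615e-01 -2.232e-01  5.000e-04] toolx [ 0.0346 -0.0214 -0.9992] jawz [ 0.4178 -0.9079  0.0339] -65.29 F [ 0.7  0.2 -0.2] q [-0.492  0.435  1.72  -0.003  0.946  0.649]
t: 14.88
position: [0.5617, -0.2233, -0.01]
eef_rot: [0.881, 1.342, -0.88]
force: [0.3, 0.3, 0.3]
width: 0.0751
14.88 [ 0.5617 -0.2233 -0.01  ] toolx [ 0.0339 -0.021  -0.9992] jawz [ 0.4178 -0.9079  0.0333] -65.29 F [0.3 0.3 0.3] q [-0.492  0.447  1.731 -0.003  0.924  0.649]
```

```bash
python3 -m handwheel '[[0.3,0,0,0],[0.3,0,0,0],[0.2,0,0,0],[0.1,0,0,0],[0,0,0,0]]' >/dev/null; python3 st.py;python3 -m handwheel '[[0.2,0,0,0],[0.2,0,0,0],[0.2,0,0,0],[0.1,0,0,0],[0,0,0,0]]' >/dev/null; python3 st.py
python3 - <<'E'
from h import *
w=snapshot("wrist");cv2.imwrite("pics/m4.png",cv2.resize(w[160:300,230:410],None,fx=4,fy=4,interpolation=2))
E
```

```text
15.3 [ 0.5622 -0.2236 -0.0198] toolx [ 0.0342 -0.0212 -0.9992] jawz [ 0.4178 -0.9079  0.0336] -65.29 F [ 0.3 -0.6 -0.1] q [-0.492  0.459  1.74  -0.003  0.903  0.649]
15.72 [ 0.5627 -0.2239 -0.0273] toolx [ 0.0348 -0.0215 -0.9992] jawz [ 0.4178 -0.9079  0.034 ] -65.29 F [-0.7 -0.7  1.2] q [-0.492  0.468  1.747 -0.003  0.886  0.649]
```

View pics/m4.png

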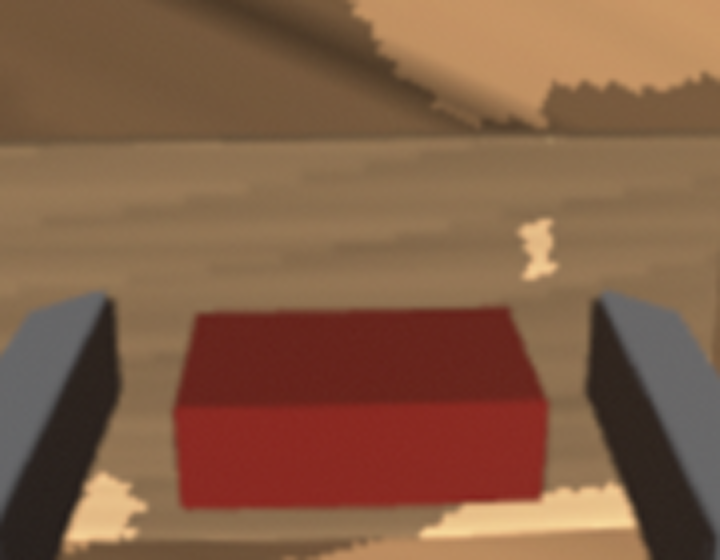

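Picture 9: the fingers now straddle the cleat (red box px 180–545), with the tips near its base. Closing.

```bash
python3 -m handwheel '[[0,0,0,0],[0,0,0,0],[0,0,0,0],[0,0,0,0],[0,0,0,0]]' 1 15 |grep width
python3 -m handwheel '[[0,0,0,0],[0,0,0,0],[0,0,0,0],[0,0,0,0],[0,0,0,0]]' ;python3 st.py
```

```text
width: 0.0505
t: 16.6
position: [0.5628, -0.2239, -0.0269]
eef_rot: [0.881, 1.341, -0.88]
force: [-0.0, 0.4, -0.2]
width: 0.0508
16.6 [ 0.5628 -0.2239 -0.0269] toolx [ 0.0351 -0.0217 -0.9991] jawz [ 0.4178 -0.9079  0.0344] -65.29 F [-0.   0.4 -0.2] q [-0.492  0.467  1.747 -0.003  0.886  0.649]
```

Gripped (50.8 mm). Lifting fast with a gentle stop.

```bash
python3 -m handwheel '[[-1,0,0,0],[-2,0,0,0],[-3,0,0,0],[-4,0,0,0],[-4,0,0,0]]' >/dev/null; python3 st.py
python3 -m handwheel '[[-3,0,0,0],[-2,0,0,0],[-1.2,0,0,0],[-0.7,0,0,0],[-0.3,0,0,0]]' ; python3 st.py
```

```text
17.02 [ 0.5504 -0.2171  0.1091] toolx [ 0.0143 -0.0107 -0.9998] jawz [ 0.4181 -0.9083  0.0157] -65.28 F [ 0.6  0.  -0.2] q [-0.491  0.33   1.583 -0.003  1.211  0.649]
t: 17.43
position: [0.5529, -0.218, 0.1988]
eef_rot: [0.881, 1.344, -0.88]
force: [-0.2, -0.7, -0.6]
width: 0.0507
17.43 [ 0.5529 -0.218   0.1988] toolx [ 0.0326 -0.0204 -0.9993] jawz [ 0.4179 -0.9079  0.0322] -65.28 F [-0.2 -0.7 -0.6] q [-0.491  0.267  1.448 -0.003  1.388  0.649]
```

```bash
python3 -m handwheel '[[-0.3,0,0,0.12],[-0.3,0,0,0.12],[-0.3,0,0,0.12],[-0.3,0,0,0.12],[-0.3,0,0,0.12]]' >/dev/null;  python3 -m handwheel '[[0,0,0,0.08],[0,0,-1,0],[0,0,-2,0],[0,0,-3,0],[0,0,-4,0]]' >/dev/null; python3 st.py
```

```text
18.27 [ 0.5742 -0.122   0.2062] toolx [ 0.0175 -0.0175 -0.9997] jawz [-0.2789 -0.9602  0.0119] -106.2 F [ 0.8 -0.9 -1.5] q [-0.32   0.263  1.435 -0.011  1.422  1.535]
```

```bash
python3 -m handwheel '[[0,-2,-3,0],[0,-2.8,-2.8,0],[0,-2.8,-2.8,0],[0,-2.8,-2.8,0],[0,-2,-2,0]]' >/dev/null;  python3 -m handwheel '[[0,-1,-1,0],[0,-0.4,-0.4,0],[0,0,0,0],[0,0,0,0],[0,0,0,0]]' >/dev/null; python3 st.py
python3 - <<'E'
from h import *
for n in("wrist","side","top"):
    c=get_calibration("wrist");im=snapshot(n);cv2.imwrite(f"pics/n_{n}.png",im)
    for t in("seat","keel","panel"):print(n,t,[(round(d["p"],2),round(d["point"][0]*640,1),round(d["point"][1]*400,1)) for d in pinpoint(n,t)][:3])
    if n=="wrist":np.save("cw.npy",c,allow_pickle=True)
E
```

```text
19.1 [0.4734 0.0778 0.1931] toolx [ 0.003  -0.0082 -1.    ] jawz [-0.2505 -0.9681  0.0072] -104.51 F [ 0.2 -0.3  0.4] q [ 0.025  0.117  1.656 -0.008  1.366  1.851]
wrist seat [(0.56, 200.1, 218.9)]
wrist keel [(0.58, 192.7, 189.3)]
wrist panel [(0.91, 447.3, 215.9), (0.76, 543.5, 170.6), (0.61, 315.0, 243.5)]
side seat [(0.66, 301.9, 139.5)]
side keel [(0.79, 309.8, 134.8)]
side panel [(0.97, 295.6, 146.6), (0.87, 257.4, 239.3), (0.82, 384.8, 358.6)]
top seat [(0.79, 237.8, 203.1)]
top keel []
top panel [(0.83, 438.1, 140.1), (0.82, 267.9, 197.6), (0.66, 331.5, 242.7)]
```

View pics/n_wrist.png

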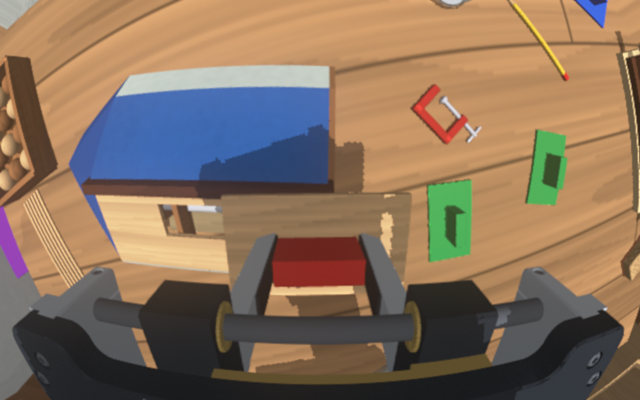

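Picture 10 (wrist): the panel is held level, at (315,245). The tool is upright to 0.008 rad. The opening is at (190,220) and the keel batten is the dark band at row ~188. Refining the hull pose from face segmentation.

```bash
cat > fit.py <<'E'
from h import *
from scipy.optimize import minimize
q0=[0.4899,0.1857,0.140,-0.2512,0.2752]
S=4;D={}
for n,(x0,y0) in {"side":(255,95),"top":(170,150)}.items():
    im=cv2.imread(f"pics/{n}0.png")[y0:y0+110,x0:x0+120];hsv=cv2.cvtColor(im,cv2.COLOR_BGR2HSV)
    g=cv2.resize(im,None,fx=S,fy=S,interpolation=cv2.INTER_CUBIC).astype(int)
    pb=hullpts(q0,[(-45,-90,0),(-45,90,0),(-50,0,0),(30,-100,0)]);px=(proj(n,pb)-[x0,y0]).astype(int)
    print(n,"face",[im[b,a].tolist() for a,b in px],"table",im[-5,5].tolist(),im[100,60].tolist())
    face=np.mean([im[b,a] for a,b in px],0);m=(np.abs(g-face).max(2)<45).astype(np.uint8)
    k,l,st,_=cv2.connectedComponentsWithStats(m,connectivity=4);a,b=px[2]*S;m=(l==l[b,a]).astype(np.uint8);D[n]=(m,x0,y0);print(m.sum()/S/S)
def cost(q):
    c=0
    for n,(m,x0,y0) in D.items():
        M=np.zeros_like(m)
        for L,v in(([(-65,-120,0),(-65,120,0),(35,120,0),(35,-120,0)],1),([(-20,-42,0),(-20,42,0),(20,42,0),(20,-42,0)],0)):
            p=(proj(n,hullpts(q,L))-[x0,y0]+.5)*S-.5;cv2.fillPoly(M,[np.round(p*16).astype(np.int32)],v,shift=4)
        c+=(M!=m).sum()/S/S
    return c+2e7*max(0,abs(q[2]-.1385)-.0035)**2
best=min((minimize(cost,np.array(q0)+d,method="Nelder-Mead",options=dict(maxiter=1500,initial_simplex=np.array(q0)+d+np.vstack([np.zeros(5),np.diag([.01,.01,.004,.05,.1])]))) for d in([0]*5,[.005,0,0,.03,.1],[0,.005,-.002,-.03,-.05])),key=lambda r:r.fun)
q=best.x;print(best.fun,q.round(4));np.save("q.npy",q)
out=[]
for n,(m,x0,y0) in D.items():
    im=cv2.resize(cv2.imread(f"pics/{n}0.png")[y0:y0+110,x0:x0+120],None,fx=S*.8,fy=S*.8,interpolation=2)
    for L in ([(-65,-120,0),(-65,120,0),(35,120,0),(35,-120,0)],[(-20,-42,0),(-20,42,0),(20,42,0),(20,-42,0)]):
        cv2.polylines(im,[((proj(n,hullpts(q,L))-[x0,y0]+.5)*S*.8).astype(int)],True,(255,0,255),1)
    out.append(np.vstack([im,cv2.resize(m*255,im.shape[1::-1])[...,None].repeat(3,2)[:240]]))
cv2.imwrite("pics/o2.png",np.hstack(out)[:600])
E
python3 fit.py
```

```text
side face [[149, 216, 247], [156, 223, 249], [153, 221, 249], [48, 70, 115]] table [99, 158, 216] [97, 139, 169]
4902.125
top face [[135, 187, 230], [145, 202, 238], [141, 196, 235], [41, 57, 93]] table [83, 126, 174] [90, 135, 186]
7137.9375
8813.227359636952 [ 0.4816  0.19    0.1424 -0.2782  0.0577]
```

View pics/o2.png

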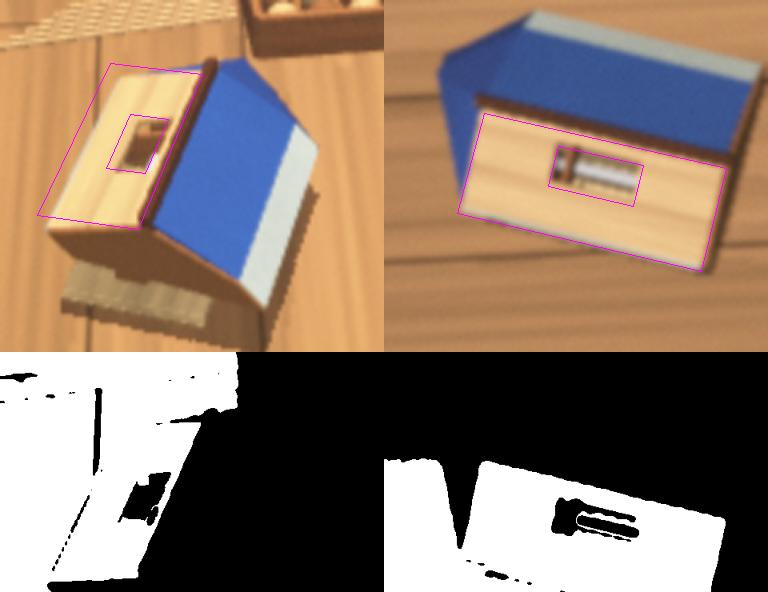

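Picture 11: the segmentation leaked into the table, so that fit is void. Tightening it (numbers only).

```bash
sed -i 's/for a,b in px\],0);m=(np.abs(g-face).max(2)<45)/for a,b in px[:3]],0);m=(np.abs(g-face).max(2)<TH[n])/; s/^S=4;D={}/S=4;D={};TH={"side":38,"top":38}/; s/m=(l==l\[b,a\]).astype(np.uint8);/m=cv2.morphologyEx((l==l[b,a]).astype(np.uint8),cv2.MORPH_OPEN,np.ones((13,13)));m=cv2.morphologyEx(cv2.copyMakeBorder(m,60,60,60,60,0),cv2.MORPH_CLOSE,np.ones((81,81)))[60:-60,60:-60];/; s/,(\[(-20,-42,0),(-20,42,0),(20,42,0),(20,-42,0)\],0))/,)/' fit.py
cat >> fit.py <<'E'
print("areas",[ (n,D[n][0].sum()/S/S) for n in D])
for n,(m,x0,y0) in D.items():
    c=max(cv2.findContours(m,0,2)[0],key=cv2.contourArea);print(n,"quad",(cv2.approxPolyDP(c,15,True)[:,0]/S+[x0,y0]).round(1).tolist());print(" model",proj(n,hullpts(q,[(-65,-120,0),(-65,120,0),(35,120,0),(35,-120,0)])).round(1).tolist())
    print(" seat,keel",proj(n,hullpts(q,[(0,0,0),(35,0,0)])).round(1).tolist())
E
python3 fit.py
```

```text
side face [[149, 216, 247], [156, 223, 249], [153, 221, 249], [48, 70, 115]] table [99, 158, 216] [97, 139, 169]
1125.625
top face [[135, 187, 230], [145, 202, 238], [141, 196, 235], [41, 57, 93]] table [83, 126, 174] [90, 135, 186]
2434.6875
209.5 [ 0.4831  0.1916  0.1417 -0.2944  0.3866]
areas [('side', np.float64(1125.625)), ('top', np.float64(2434.6875))]
side quad [[315.8, 117.5], [291.8, 120.0], [270.8, 165.8], [297.5, 164.5], [302.0, 132.2], [311.2, 131.0]]
 model [[268.3, 166.4], [291.7, 119.1], [318.0, 115.0], [296.7, 163.3]]
 seat,keel [[298.1, 139.2], [307.9, 137.9]]
top quad [[200.5, 185.5], [194.8, 215.5], [269.0, 232.2], [274.8, 202.5]]
 model [[268.7, 233.6], [194.0, 214.8], [199.7, 183.8], [275.5, 202.6]]
 seat,keel [[235.2, 204.1], [237.4, 193.2]]
```

```bash
cat > fit2.py <<'E'
from h import *
cw=np.load("cw.npy",allow_pickle=True).item()
for n in C:
    M=cv2.Rodrigues(C[n]["rvec"])[0];print(n,"cam",(-M.T@C[n]["tvec"]).round(2))
F=[(-65,-120,0),(-65,120,0),(35,120,0),(35,-120,0)]
obs={"side":(F+[(0,0,0)]*2+[(35,0,0)]*2,[(270.5,166),(291.5,119.7),(316.2,117.2),(297.8,164.8),(300.6,139.4),(301.9,139.5),(312.4,137.5),(309.8,134.8)]),
"top":(F+[(0,0,0)]*2,[(269.3,232.6),(194.5,215.8),(200.3,185.2),(275.1,202.3),(238.4,202.2),(237.8,203.1)]),
"wrist":([(0,0,0),(35,0,0)],[(200.1,218.9),(192.7,189.3)])}
W={"side":[1,1,1,1,.7,.7,.4,.4],"top":[1,1,1,1,.7,.7],"wrist":[.5,.5]}
def f(q,full=0):
    r=[];
    for i,(n,(L,uv)) in enumerate(obs.items()):
        P=hullpts(q,L);p=wproj(cw,P) if n=="wrist" else proj(n,P)
        e=p+q[5+2*i:7+2*i]-uv
        if full:print(n,e.round(1).tolist())
        r+=list((e*np.array(W[n])[:,None]).ravel())
    return np.r_[r,q[5:]/.7,(q[2]-.1385)/.0025,]
r=least_squares(f,[.485,.19,.14,-.27,.35]+[0]*6,loss="soft_l1",x_scale=[.01,.01,.01,.1,.1]+[1]*6)
q=r.x;f(q,1);print(q.round(4));cov=np.linalg.inv(r.jac.T@r.jac);print("sd",np.sqrt(np.diag(cov))[:5].round(4));np.save("q.npy",q[:5])
E
python3 fit2.py
```

```text
side cam [ 0.51 -0.99  1.17]
top cam [ 0.22 -0.05  1.52]
side [[-0.4, 0.8], [0.3, -0.5], [2.6, -1.1], [1.6, -0.2], [-1.0, 0.7], [-2.3, 0.6], [-2.8, 1.6], [-0.2, 4.3]]
top [[0.3, -0.1], [-0.0, -0.3], [-0.2, -1.1], [0.9, -1.2], [-2.6, 1.4], [-2.0, 0.5]]
wrist [[0.2, 1.5], [0.3, 0.5]]
[ 0.488   0.1914  0.1376 -0.2717  0.3289 -0.1609 -0.1725  0.2565  0.8742
 -0.0692 -0.2072]
sd [0.0015 0.0018 0.0024 0.0119 0.0413]
```

Run:
```python
from h import *
q=np.load("q.npy");print(q)
a=np.arange(-60,61,4)
for n in("top","side"):
    im=cv2.imread(f"pics/{n}0.png").astype(np.float32)
    print(n,"y",a.tolist())
    for x in(-14,-8,0,8,14):
        p=proj(n,hullpts(q,[(x,y,0) for y in a])).astype(np.float32)
        print(x,cv2.remap(im[...,2],p[:,:1],p[:,1:],cv2.INTER_LINEAR).ravel().astype(int).tolist())
    b=np.arange(-40,41,4);print("x",b.tolist())
    for y in(-30,-10,10,30):
        p=proj(n,hullpts(q,[(x,y,0) for x in b])).astype(np.float32)
        print(y,cv2.remap(im[...,2],p[:,:1],p[:,1:],cv2.INTER_LINEAR).ravel().astype(int).tolist())
```

```text
[ 0.4880232   0.19140735  0.1376012  -0.27174516  0.32885312]
top y [-60, -56, -52, -48, -44, -40, -36, -32, -28, -24, -20, -16, -12, -8, -4, 0, 4, 8, 12, 16, 20, 24, 28, 32, 36, 40, 44, 48, 52, 56, 60]
-14 [235, 236, 237, 236, 227, 202, 185, 191, 186, 185, 194, 190, 188, 196, 194, 188, 187, 167, 169, 174, 126, 118, 139, 115, 93, 136, 207, 232, 235, 234, 236]
-8 [236, 237, 237, 237, 227, 189, 164, 167, 164, 157, 163, 161, 156, 158, 160, 155, 153, 156, 154, 143, 108, 117, 145, 131, 109, 141, 207, 235, 236, 236, 236]
0 [236, 236, 236, 236, 232, 220, 209, 209, 209, 208, 206, 208, 208, 205, 208, 207, 205, 204, 205, 188, 136, 121, 163, 175, 154, 159, 211, 232, 234, 234, 235]
8 [231, 231, 231, 230, 221, 189, 160, 159, 167, 159, 159, 168, 163, 161, 169, 166, 153, 150, 155, 140, 106, 123, 149, 129, 109, 143, 208, 230, 231, 232, 231]
14 [228, 227, 227, 226, 214, 179, 155, 155, 154, 151, 153, 154, 152, 151, 153, 151, 149, 148, 145, 126, 99, 125, 154, 150, 137, 161, 206, 226, 227, 228, 228]
x [-40, -36, -32, -28, -24, -20, -16, -12, -8, -4, 0, 4, 8, 12, 16, 20, 24, 28, 32, 36, 40]
-30 [233, 231
[... 1182 characters left out ...]
 245, 246, 246]
14 [243, 243, 243, 241, 236, 226, 215, 209, 201, 201, 195, 183, 157, 136, 134, 131, 126, 132, 142, 160, 176, 142, 132, 141, 159, 189, 222, 237, 242, 243, 243]
x [-40, -36, -32, -28, -24, -20, -16, -12, -8, -4, 0, 4, 8, 12, 16, 20, 24, 28, 32, 36, 40]
-30 [247, 245, 244, 240, 224, 188, 179, 178, 164, 156, 144, 142, 139, 176, 228, 246, 236, 158, 118, 106, 87]
-10 [247, 245, 244, 241, 232, 192, 141, 116, 113, 116, 116, 118, 120, 130, 159, 214, 235, 173, 119, 109, 92]
10 [248, 246, 244, 242, 237, 199, 145, 124, 129, 130, 131, 130, 131, 133, 141, 200, 225, 166, 120, 109, 90]
30 [248, 247, 245, 242, 238, 206, 194, 207, 208, 184, 135, 129, 127, 128, 148, 207, 242, 199, 127, 112, 98]
```

Run:
```python
from h import *
q=np.load("q.npy")
b=np.arange(-85,50,.5)
for n in("top","side"):
    im=cv2.imread(f"pics/{n}0.png").astype(np.float32);ch=im[...,2]
    up=[];lo=[];ys=[y for y in range(-108,109,8)]
    for y in ys:
        p=proj(n,hullpts(q,[(x,y,0) for x in b])).astype(np.float32)
        v=cv2.remap(ch,p[:,:1],p[:,1:],cv2.INTER_LINEAR).ravel();g=cv2.remap(im[...,0],p[:,:1],p[:,1:],cv2.INTER_LINEAR).ravel()
        i=np.where((b>23)&(v<165))[0];up.append(b[i[0]] if len(i) else np.nan)
        k=(b<-50);d=np.gradient(v);s=np.where(k,d,0);lo.append(b[np.argmax(s)])
    for nm,a in(("up",up),("lo",lo)):
        a=np.array(a);A=np.polyfit(ys,a,1);r=a-np.polyval(A,ys);k=np.abs(r)<2.5;A=np.polyfit(np.array(ys)[k],a[k],1);print(n,nm,A.round(4),a.tolist())
```

```text
top up [2.0400e-02 3.3125e+01] [31.0, 31.0, 32.0, 31.5, 31.5, 31.5, 31.5, 32.0, 31.5, 32.0, 32.0, 33.0, 33.0, 33.5, 33.0, 34.0, 33.5, 34.0, 33.5, 34.5, 35.0, 34.0, 35.0, 35.0, 34.5, 34.5, 34.5, 35.5]
top lo [ 2.2800e-02 -6.9091e+01] [-69.5, -71.5, -72.0, -70.0, -70.5, -71.0, -71.0, -70.5, -70.0, -70.0, -70.5, -72.5, -71.0, -69.0, -68.0, -68.0, -69.5, -68.5, -69.0, -68.5, -68.5, -67.5, -68.0, -68.5, -67.0, -67.0, -65.5, -65.0]
side up [2.46000e-02 2.86964e+01] [26.0, 26.0, 26.5, 27.0, 26.5, 26.5, 27.5, 28.0, 28.0, 28.0, 28.0, 28.0, 28.5, 29.0, 28.0, 28.5, 29.0, 30.0, 29.5, 29.5, 29.5, 30.0, 30.5, 31.5, 30.5, 30.5, 31.5, 31.5]
side lo [-2.94000e-02 -7.12203e+01] [-72.5, -71.5, -70.0, -69.5, -69.5, -72.0, -71.0, -70.0, -69.5, -67.5, -67.5, -65.5, -70.0, -66.5, -66.0, -66.5, -69.5, -68.5, -65.5, -69.0, -67.5, -71.5, -73.5, -75.5, -79.0, -81.0, -85.0, -84.5]
```

Edge fits give yaw -0.294 and seat ≈ (0.487, 0.193, 0.138), slope ~0.33±0.04. Moving above the seat, short of the keel.

```bash
python3 -m handwheel '[[0,-0.3,-1.2,0.04],[0,-0.5,-2.4,0],[0,-0.5,-3,0],[0,-0.4,-2.4,0],[0,-0.3,-1.4,0]]' >/dev/null;  python3 -m handwheel '[[0,0,-0.7,0],[0,0,-0.3,0],[0,0,0,0],[0,0,0,0],[0,0,0,0]]' >/dev/null; python3 st.py
```

```text
20.53 [0.4877 0.1952 0.1923] toolx [ 0.0039 -0.0105 -0.9999] jawz [-0.2945 -0.9556  0.0089] -107.13 F [-0.3 -0.3 -0.9] q [ 0.257  0.189  1.569 -0.011  1.383  2.129]
```

```bash
python3 -m handwheel '[[0.9,-0.3,0.1,0],[1.4,-0.3,0,0],[1.4,0,0,0],[1,0,0,0],[0.6,0,0,0]]' >/dev/null;  python3 -m handwheel '[[0.2,0,0,0],[0,0,0,0],[0,0,0,0],[0,0,0,0],[0,0,0,0]]' >/dev/null; python3 st.py
```

```text
21.37 [0.4804 0.1895 0.1342] toolx [ 0.0049 -0.0122 -0.9999] jawz [-0.3019 -0.9533  0.0102] -107.57 F [ 0.5 -0.1 -0. ] q [ 0.252  0.212  1.687 -0.014  1.241  2.134]
```

```bash
python3 -m handwheel '[[0.2,-0.05,-0.3,-0.013],[0.2,-0.05,-0.3,0],[0.1,0,0,0],[0,0,0,0],[0,0,0,0]]' >/dev/null;  python3 st.py
```

```text
21.78 [0.4827 0.1968 0.1302] toolx [ 0.0083 -0.0111 -0.9999] jawz [-0.2877 -0.9577  0.0083] -106.72 F [-0.5 -0.7 -0.5] q [ 0.264  0.22   1.687 -0.014  1.23   2.131]
```

```bash
python3 -m handwheel '[[0.2,-0.05,0.12,0],[0.2,-0.05,0.1,0],[0.2,0,0,0],[0.1,0,0,0],[0,0,0,0]]' >/dev/null;  python3 st.py;python3 -m handwheel '[[0.1,0,0,0],[0.2,0,0,0],[0.2,0,0,0],[0.1,0,0,0],[0,0,0,0]]' >/dev/null;  python3 st.py
```

```text
22.2 [0.4808 0.1948 0.1225] toolx [ 0.0082 -0.011  -0.9999] jawz [-0.2875 -0.9577  0.0081] -106.71 F [-0.4  0.7  0.1] q [ 0.261  0.222  1.704 -0.014  1.21   2.129]
22.62 [0.4806 0.1958 0.1185] toolx [ 0.0093 -0.0087 -0.9999] jawz [-0.2877 -0.9577  0.0056] -106.72 F [-0.4  0.7  0.4] q [ 0.262  0.225  1.711 -0.012  1.199  2.128]
```

```bash
python3 -m handwheel '[[0.25,-0.15,0,0],[0.3,-0.18,0,0],[0.3,-0.18,0,0],[0.2,-0.1,0,0],[0,0,0,0]]' 1 10;  python3 st.py
python3 - <<'E'
from h import *
for n in("side","wrist"):
    c=get_calibration("wrist");im=snapshot(n);cv2.imwrite(f"pics/p_{n}.png",im)
    print(n,[(round(d["p"],2),round(d["point"][0]*640,1),round(d["point"][1]*400,1)) for d in pinpoint(n,"panel")][:4])
print(proj("side",[.4874,.193,.1376]),wproj(c,[.4874,.193,.1376]))
E
```

```text
t: 23.03
position: [0.4799, 0.1967, 0.1114]
eef_rot: [1.426, 1.035, -1.405]
force: [-0.3, 0.1, -0.2]
width: 0.0502
23.03 [0.4799 0.1967 0.1114] toolx [ 0.0223 -0.0095 -0.9997] jawz [-0.287  -0.9579  0.0028] -106.68 F [-0.3  0.1 -0.2] q [ 0.267  0.223  1.733 -0.016  1.166  2.135]
side [(0.97, 272.8, 295.8), (0.96, 298.3, 139.2), (0.93, 383.3, 359.0), (0.93, 254.8, 239.2)]
wrist [(0.97, 547.4, 211.7), (0.72, 318.7, 241.0), (0.66, 624.3, 155.7)]
[[299.53769501 139.91649485]] [[320.55790536 228.89241329]]
```

```bash
python3 -m handwheel '[[0.2,-0.15,0,0],[0.2,-0.15,0,0],[0.2,-0.15,0,0],[0.2,-0.15,0,0],[0.2,-0.1,0,0]]' ;  python3 st.py
```

```text
t: 23.65
position: [0.4805, 0.1967, 0.1105]
eef_rot: [1.432, 1.023, -1.391]
force: [-3.6, -1.1, 14.7]
width: 0.0502
23.65 [0.4805 0.1967 0.1105] toolx [ 0.0389 -0.0124 -0.9992] jawz [-2.858e-01 -9.583e-01  8.000e-04] -106.6 F [-3.6 -1.1 14.7] q [ 0.273  0.216  1.746 -0.025  1.146  2.143]
```

```bash
python3 -m handwheel '[[0.05,0.1,0.05,0],[0.05,0.15,0.05,0],[0.05,0.15,0.05,0],[0.05,0.15,0,0],[0.05,0.15,0,0]]' ;  python3 st.py
python3 - <<'E'
from h import *
im=snapshot("side");a=cv2.resize(im[100:185,250:350],None,fx=4,fy=4,interpolation=cv2.INTER_CUBIC)
t=snapshot("top");b=cv2.resize(t[165:250,185:285],None,fx=4,fy=4,interpolation=cv2.INTER_CUBIC)
cv2.imwrite("pics/f1.png",np.hstack([a,b]))
for n in("side","top"):print(n,[(round(d["p"],2),round(d["point"][0]*640,1),round(d["point"][1]*400,1)) for d in pinpoint(n,"panel")][:4])
print(proj("side",[.4874,.193,.1376]),proj("top",[.4874,.193,.1376]))
E
```

```text
t: 24.07
position: [0.481, 0.1963, 0.1108]
eef_rot: [1.433, 1.032, -1.398]
force: [-5.1, 1.0, 9.4]
width: 0.05
24.07 [0.481  0.1963 0.1108] toolx [ 0.0297 -0.0067 -0.9995] jawz [-0.2875 -0.9578 -0.0022] -106.71 F [-5.1  1.   9.4] q [ 0.265  0.22   1.739 -0.016  1.155  2.134]
side [(0.82, 257.6, 236.3), (0.69, 270.8, 294.8), (0.69, 382.0, 358.0), (0.59, 300.0, 137.7)]
top [(0.71, 330.1, 245.0), (0.7, 390.0, 230.6), (0.62, 236.1, 203.2), (0.6, 434.1, 140.3)]
[[299.53769501 139.91649485]] [[235.00352366 202.99050966]]
```

View pics/f1.png

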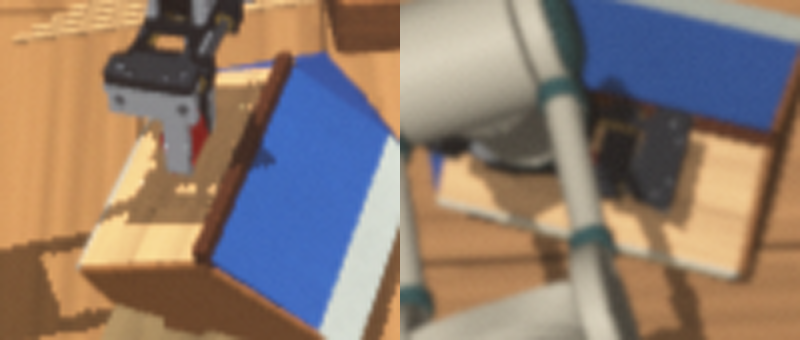

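Picture 12 (side and top): the panel lies tilted on the face with its upper edge at the dark keel (side crop ~(245,130)), covering the opening. Now I'll test for a firm butt against the keel.

```bash
python3 -m handwheel '[[-0.08,0.25,0.12,0],[-0.08,0.25,0.12,0],[-0.08,0.25,0.1,0],[-0.05,0.25,0.05,0],[-0.05,0.25,0.05,0]]' ;  python3 st.py; python3 -m handwheel '[[0,0.2,0,0],[0,0.2,0,0],[0,0.2,0,0],[0.05,0.2,0,0],[0.05,0.2,0,0]]' ;  python3 st.py
```

```text
t: 24.68
position: [0.4859, 0.1915, 0.1134]
eef_rot: [1.431, 1.044, -1.408]
force: [-8.3, 6.8, 6.2]
width: 0.0501
24.68 [0.4859 0.1915 0.1134] toolx [ 1.730e-02 -8.000e-04 -9.998e-01] jawz [-0.2892 -0.9573 -0.0043] -106.81 F [-8.3  6.8  6.2] q [ 0.246  0.227  1.722 -0.005  1.176  2.112]
t: 25.1
position: [0.4852, 0.1918, 0.1131]
eef_rot: [1.425, 1.063, -1.425]
force: [-7.1, 2.3, 10.8]
width: 0.0504
25.1 [0.4852 0.1918 0.1131] toolx [-0.0045  0.0059 -1.    ] jawz [-0.2908 -0.9568 -0.0043] -106.9 F [-7.1  2.3 10.8] q [0.237 0.238 1.708 0.007 1.199 2.101]
```

```bash
cat > chk.py <<'E'
from h import *
from scipy.optimize import minimize
c=get_calibration("wrist");im=snapshot("wrist");s=sense();cv2.imwrite("pics/k%.2f.png"%s["t"],im)
i=im.astype(int);m=((i[...,2]>60)&(i[...,1]<.45*i[...,2])&(i[...,0]<.45*i[...,2])).astype(np.uint8);k=np.zeros_like(m);k[170:330,230:410]=1;m&=k
n,l,st,_=cv2.connectedComponentsWithStats(m);b=1+np.argmax(st[1:,4]);m=(l==b).astype(np.uint8);print("red bbox",st[b])
T=R.from_rotvec(s["eef_rot"]).as_matrix();piv=s["position"]-.059*T[:,0]
yaw=-.294
box=np.array([[x,y,z] for x in(-8,8) for y in(-25,25) for z in(6,42)])/1e3
def pred(P,t):
    return P+seatR(yaw,t).apply(box)
def cost(p):
    P=piv+seatR(yaw,p[3]).apply([p[0]/1e3,p[1]/1e3,p[2]/1e3-.032]);h=cv2.convexHull(wproj(c,pred(P,p[3])).astype(np.float32))
    M=np.zeros((400*4,640*4),np.uint8)[:,:];cv2.fillPoly(M,[np.round(h*64).astype(np.int32)],1,shift=4)
    sl=np.s_[600:1400,880:1680];return (M[sl]!=np.kron(m[150:350,220:420],np.ones((4,4),np.uint8))).sum()/16
r=min((minimize(cost,[a,0,0,t],method="Nelder-Mead",options=dict(initial_simplex=np.array([a,0,0,t])+np.vstack([np.zeros(4),np.diag([4,3,2,.08])]),maxiter=500)) for a in(-4,4) for t in(.25,.4)),key=lambda r:r.fun)
print("t",s["t"],"cost",r.fun,"of",m.sum(),"cleat vs pivot a,b,h mm, tilt",r.x.round(2))
S=np.array([.4874,.193,.1376]);P=piv+seatR(yaw,r.x[3]).apply([r.x[0]/1e3,r.x[1]/1e3,r.x[2]/1e3-.032]);print("panel in seat frame mm (slope .33)",(seatR(yaw,.33).inv().apply(P-S)*1e3).round(1))
E
python3 chk.py
```

```text
red bbox [ 272  238   92   59 5012]
t 25.15 cost 78.1875 of 5012 cleat vs pivot a,b,h mm, tilt [-8.58  0.2  -0.98  0.2 ]
panel in seat frame mm (slope .33) [-2.9 -1.8  1.5]
```

```bash
cat >> chk.py <<'E'
for t in(.1,.2,.27,.33,.39,.45):
    r=minimize(lambda p:cost([*p,t]),[-6,0,0],method="Nelder-Mead",options=dict(initial_simplex=np.array([-6,0,0])+np.vstack([np.zeros(3),np.diag([4,3,2])]),maxiter=300));P=piv+seatR(yaw,t).apply([r.x[0]/1e3,r.x[1]/1e3,r.x[2]/1e3-.032])
    print(t,round(r.fun),r.x.round(1),(seatR(yaw,.33).inv().apply(P-S)*1e3).round(1))
# panel mask
for d in masks_of("wrist","panel"):
    x,y=d["point"][0]*640,d["point"][1]*400
    if 250<x<390:
        g=d["region"].astype(np.uint8);q=max(cv2.findContours(g,0,2)[0],key=cv2.contourArea);print("panel mask",d["p"],cv2.boundingRect(q),cv2.approxPolyDP(q,4,True)[:,0].tolist())
corn=np.array([(35,60,6),(35,-60,6),(-35,-60,6),(-35,60,6)])/1e3
for t in(.2,.27,.33,.39):print("pred corners",t,wproj(c,S+seatR(yaw,.33).apply([0,0,0])+seatR(yaw,t).apply(corn)).round(0).tolist())
E
python3 chk.py
```

```text
red bbox [ 272  238   92   59 5014]
t 25.2 cost 61.9375 of 5014 cleat vs pivot a,b,h mm, tilt [-8.98 -0.01 -1.58  0.2 ]
panel in seat frame mm (slope .33) [-3.4 -2.1  0.9]
0.1 299 [-5.2  0.   2.2] [-2.1 -2.   5.3]
0.2 64 [-8.7  0.  -1.2] [-3.1 -2.   1.2]
0.27 156 [-10.5  -0.1  -2.1] [-2.7 -2.2 -0.4]
0.33 244 [-10.6   0.1  -1.6] [-0.8 -1.9 -0.5]
0.39 330 [-13.5  -0.   -2.4] [-1.6 -2.  -2.1]
0.45 460 [-10.5  -0.    0.3] [ 3.2 -2.1  0.4]
panel mask 0.55 (219, 204, 200, 95) [[219, 206], [236, 277], [255, 241], [274, 233], [275, 295], [299, 298], [361, 294], [358, 237], [363, 232], [380, 240], [401, 278], [417, 205]]
pred corners 0.2 [[217.0, 195.0], [414.0, 195.0], [398.0, 282.0], [234.0, 281.0]]
pred corners 0.27 [[216.0, 198.0], [415.0, 198.0], [398.0, 280.0], [234.0, 279.0]]
pred corners 0.33 [[215.0, 200.0], [416.0, 200.0], [397.0, 278.0], [235.0, 278.0]]
pred corners 0.39 [[214.0, 203.0], [416.0, 203.0], [397.0, 276.0], [236.0, 276.0]]
```

The cleat fit says the gripper slid ~8 mm up along the cleat against a keel-blocked panel, and that its lower edge may have lifted. Next: press along the normal with only slight upslope push, and shift ~2 mm back towards the bow.

```bash
python3 -m handwheel '[[0.05,0,-0.12,0],[0.1,0.03,-0.12,0],[0.15,0.07,-0.12,0],[0.2,0.1,0,0],[0.22,0.11,0,0]]' ;  python3 st.py; python3 chk.py
```

```text
t: 25.67
position: [0.4849, 0.1918, 0.1129]
eef_rot: [1.419, 1.064, -1.432]
force: [-8.1, 1.7, 18.9]
width: 0.0502
25.67 [0.4849 0.1918 0.1129] toolx [-0.011   0.0028 -0.9999] jawz [-2.908e-01 -9.568e-01  6.000e-04] -106.91 F [-8.1  1.7 18.9] q [0.239 0.242 1.703 0.006 1.207 2.103]
red bbox [ 273  238   91   59 5023]
t 25.7167 cost 124.0625 of 5023 cleat vs pivot a,b,h mm, tilt [-8.98  0.01 -1.09  0.21]
panel in seat frame mm (slope .33) [-3.1 -1.8  1.2]
0.1 293 [-5.9 -0.1  1.4] [-2.8 -1.9  4.5]
0.2 126 [-9.4 -0.  -1.6] [-3.8 -1.8  0.8]
0.27 157 [-11.6  -0.2  -2.2] [-3.7 -2.  -0.5]
0.33 422 [-8.2  0.3  2. ] [ 1.7 -1.5  2.9]
0.39 448 [-8.9  0.2  1.1] [ 2.8 -1.6  1.5]
0.45 397 [-17.    0.1  -2.8] [-2.8 -1.7 -3.7]
panel mask 0.86 (219, 205, 199, 93) [[417, 205], [220, 206], [236, 278], [256, 240], [274, 232], [279, 238], [272, 275], [275, 294], [361, 295], [361, 233], [381, 241], [400, 275]]
pred corners 0.2 [[217.0, 195.0], [414.0, 195.0], [398.0, 281.0], [234.0, 281.0]]
pred corners 0.27 [[216.0, 198.0], [415.0, 198.0], [398.0, 279.0], [234.0, 279.0]]
pred corners 0.33 [[215.0, 200.0], [416.0, 200.0], [397.0, 278.0], [235.0, 278.0]]
pred corners 0.39 [[214.0, 203.0], [417.0, 203.0], [396.0, 276.0], [236.0, 276.0]]
```

```bash
python3 -m handwheel '[[-0.1,0,-0.15,0],[0,0.05,-0.3,0],[0,0.05,-0.3,0],[0,0.05,-0.2,0],[0,0.05,0,0]]' 1 22;  python3 st.py; python3 -m handwheel '[[0,0.15,0,0],[0,0.2,0,0],[0,0.2,0,0],[0,0.2,0,0],[0,0.2,0,0]]' ;  python3 st.py;  python3 -m handwheel '[[0,0.2,0,0],[0,0.2,0,0],[0,0.2,0,0],[0,0.2,0,0],[0,0.2,0,0]]' ;  python3 st.py
```

```text
t: 26.18
position: [0.4863, 0.1969, 0.1136]
eef_rot: [1.409, 1.064, -1.44]
force: [-3.3, 1.2, 6.2]
width: 0.0497
26.18 [0.4863 0.1969 0.1136] toolx [-0.0194 -0.0039 -0.9998] jawz [-0.2899 -0.957   0.0094] -106.85 F [-3.3  1.2  6.2] q [2.510e-01 2.520e-01 1.686e+00 1.000e-03 1.223e+00 2.116e+00]
t: 26.6
position: [0.4855, 0.1972, 0.1143]
eef_rot: [1.401, 1.081, -1.457]
force: [-7.0, 0.1, 8.3]
width: 0.0497
26.6 [0.4855 0.1972 0.1143] toolx [-4.040e-02  9.000e-04 -9.992e-01] jawz [-0.2909 -0.9567  0.0109] -106.92 F [-7.   0.1  8.3] q [0.244 0.262 1.671 0.011 1.247 2.107]
t: 27.02
position: [0.4846, 0.1975, 0.1151]
eef_rot: [1.392, 1.098, -1.475]
force: [-7.3, 0.1, 8.5]
width: 0.05
27.02 [0.4846 0.1975 0.1151] toolx [-0.0622  0.0064 -0.998 ] jawz [-0.2919 -0.9564  0.0121] -106.97 F [-7.3  0.1  8.5] q [0.237 0.272 1.656 0.022 1.273 2.097]
```

```bash
python3 -m handwheel '[[-0.05,0.05,0.15,0],[0,0.05,0.2,0],[0,0.05,0.2,0],[0,0.08,0.1,0],[0.05,0.08,0,0]]' 1 10;  python3 st.py; python3 -m handwheel '[[0.1,0.05,0,0],[0.12,0.06,0,0],[0.15,0.07,0,0],[0.15,0.07,0,0],[0.15,0.07,0,0]]' ;  python3 st.py; python3 chk.py
```

```text
t: 27.43
position: [0.4842, 0.1968, 0.1146]
eef_rot: [1.398, 1.112, -1.475]
force: [-4.6, -0.9, 6.3]
width: 0.0502
27.43 [0.4842 0.1968 0.1146] toolx [-0.0671  0.0181 -0.9976] jawz [-0.2921 -0.9564  0.0023] -106.99 F [-4.6 -0.9  6.3] q [0.226 0.272 1.658 0.034 1.274 2.082]
t: 27.85
position: [0.4841, 0.1969, 0.1137]
eef_rot: [1.396, 1.116, -1.478]
force: [-5.4, 1.8, 13.1]
width: 0.0499
27.85 [0.4841 0.1969 0.1137] toolx [-0.0716  0.0198 -0.9972] jawz [-0.2915 -0.9566  0.0019] -106.95 F [-5.4  1.8 13.1] q [0.224 0.275 1.657 0.037 1.276 2.079]
red bbox [ 273  238   91   61 5162]
t 27.9 cost 108.9375 of 5162 cleat vs pivot a,b,h mm, tilt [-13.5    0.07  -2.45   0.26]
panel in seat frame mm (slope .33) [-4.4  2.9 -0.4]
0.1 305 [-7.4 -0.2  1.4] [-2.8  2.7  4.9]
0.2 144 [-9.  -0.1  0.9] [-1.5  2.8  3.3]
0.27 107 [-13.3  -0.   -1.8] [-3.9  2.8  0. ]
0.33 181 [-15.8   0.   -2.5] [-4.4  2.9 -1.5]
0.39 231 [-16.5   0.   -1.3] [-3.   2.9 -1.2]
0.45 382 [-12.6   0.1   3. ] [2.4 2.9 2.7]
panel mask 0.94 (218, 207, 200, 92) [[218, 210], [236, 276], [258, 237], [277, 236], [275, 295], [359, 297], [363, 277], [357, 238], [363, 232], [380, 238], [399, 275], [417, 211]]
pred corners 0.2 [[223.0, 196.0], [422.0, 196.0], [404.0, 278.0], [240.0, 279.0]]
pred corners 0.27 [[222.0, 199.0], [423.0, 199.0], [403.0, 276.0], [241.0, 277.0]]
pred corners 0.33 [[222.0, 202.0], [424.0, 201.0], [402.0, 274.0], [242.0, 275.0]]
pred corners 0.39 [[221.0, 205.0], [424.0, 204.0], [402.0, 272.0], [242.0, 273.0]]
```

```bash
cat >> chk.py <<'E'
t=.27;r=minimize(lambda p:cost([*p,t]),[-8,0,0],method="Nelder-Mead",options=dict(initial_simplex=np.array([-8,0,0])+np.vstack([np.zeros(3),np.diag([4,3,2])])))
P=piv+seatR(yaw,t).apply([r.x[0]/1e3,r.x[1]/1e3,r.x[2]/1e3-.032])
sec=P+seatR(yaw,t).apply(np.array([(-8,0,6),(8,0,6),(8,0,42),(-8,0,42)])/1e3);A=((sec-s["position"])@T*1e3)
print("cleat section in tool x,y:",A[:,:2].round(1).tolist())
a=A[:,:2].astype(np.float32)
for nm,f in(("finger",[(-100,-8),(-40,-8),(-40,8),(-100,8)]),("pad",[(-69,-8),(-49,-8),(-49,8),(-69,8)])):
    print(nm,"overlap mm2",cv2.intersectConvexConvex(cv2.convexHull(a),np.float32(f))[0])
E
python3 chk.py | tail -3
```

```text
cleat section in tool x,y: [[-26.5, -10.2], [-31.9, 4.9], [-65.8, -7.3], [-60.4, -22.3]]
finger overlap mm2 138.3323974609375
pad overlap mm2 62.934329986572266
```

```bash
python3 - <<'E'
from h import *
cw=np.load("cw.npy",allow_pickle=True).item();im=cv2.imread("pics/n_wrist.png")
S=np.array([.4874,.193,.1376]);a=np.arange(30,56,2)
for x in(-12,-5,5,12):
  for sl in(.3,):
    p=wproj(cw,S+seatR(-.294,sl).apply([(x/1e3,y/1e3,0) for y in a])).astype(np.float32);print(x,p[0].round(),cv2.remap(im[...,2],p[:,:1],p[:,1:],1).ravel().tolist())
a=np.arange(100,130,2);print(a)
for x in(-40,-20,0,20):
    p=wproj(cw,S+seatR(-.294,.3).apply([(x/1e3,y/1e3,0) for y in a])).astype(np.float32);print(x,cv2.remap(im[...,2],p[:,:1],p[:,1:],1).ravel().tolist())
b=np.arange(-80,50,3)
for y in(60,90):
    p=wproj(cw,S+seatR(-.294,.3).apply([(x/1e3,y/1e3,0) for x in b])).astype(np.float32);print(y,list(zip(b.tolist(),cv2.remap(im[...,2],p[:,:1],p[:,1:],1).ravel().tolist())))
E
python3 -m handwheel '[[-0.1,0,0.15,0],[0,0.03,0.25,0],[0,0.03,0.2,0],[0,0.03,0.1,0],[0.05,0.03,0,0]]' 1 12;  python3 st.py
```

```text
-12 [175. 229.] [178, 171, 179, 186, 169, 120, 183, 236, 237, 237, 237, 237, 237]
-5 [173. 224.] [181, 181, 159, 116, 112, 115, 184, 240, 242, 242, 241, 241, 241]
5 [171. 216.] [146, 106, 91, 90, 94, 113, 171, 235, 236, 237, 236, 236, 237]
12 [169. 210.] [99, 100, 100, 99, 96, 110, 163, 225, 230, 229, 229, 229, 229]
[100 102 104 106 108 110 112 114 116 118 120 122 124 126 128]
-40 [242, 241, 241, 240, 239, 239, 239, 239, 239, 239, 210, 132, 108, 162, 188]
-20 [232, 231, 231, 231, 231, 231, 231, 230, 231, 230, 214, 143, 91, 83, 106]
0 [240, 240, 240, 240, 240, 239, 240, 239, 240, 240, 229, 151, 86, 80, 82]
20 [241, 242, 242, 241, 241, 242, 242, 242, 242, 243, 236, 169, 87, 77, 78]
60 [(-80, 189), (-77, 187), (-74, 186), (-71, 188), (-68, 197), (-65, 222), (-62, 233), (-59, 239), (-56, 239), (-53, 240), (-50, 241), (-47, 239), (-44, 240), (-41, 242), (-38, 238), (-35, 233), (-32, 231), (-29, 228), (-26, 225), (-23, 228), (-20, 236), (-17, 238), (-14, 239), (-11, 237), (-8, 241), (-5, 240), (-2, 235), (1, 236), (4, 237), (7, 233), (10, 230), (13, 228), (16, 224), (19, 233), (22, 239), (
[... 170 characters left out ...]
(-62, 234), (-59, 235), (-56, 237), (-53, 238), (-50, 242), (-47, 239), (-44, 239), (-41, 242), (-38, 238), (-35, 232), (-32, 231), (-29, 227), (-26, 224), (-23, 225), (-20, 232), (-17, 237), (-14, 239), (-11, 235), (-8, 239), (-5, 238), (-2, 236), (1, 239), (4, 237), (7, 232), (10, 230), (13, 229), (16, 225), (19, 235), (22, 240), (25, 232), (28, 128), (31, 109), (34, 110), (37, 110), (40, 84), (43, 80), (46, 75), (49, 73)]
t: 28.47
position: [0.483, 0.1925, 0.1139]
eef_rot: [1.399, 1.122, -1.477]
force: [-4.3, 0.7, 7.6]
width: 0.0498
28.47 [0.483  0.1925 0.1139] toolx [-0.0729  0.0256 -0.997 ] jawz [-0.2917 -0.9565 -0.0032] -106.96 F [-4.3  0.7  7.6] q [0.212 0.271 1.662 0.042 1.275 2.065]
```

```bash
python3 -m handwheel '[[-0.1,0.12,-0.1,0],[-0.03,0.15,-0.15,0],[-0.03,0.15,-0.1,0],[0,0.15,0,0],[0,0.15,0,0]]' 1 20;  python3 st.py; python3 chk.py|grep -E "^t|seat|^0.27|mask"
```

```text
t: 28.88
position: [0.4822, 0.1925, 0.1147]
eef_rot: [1.387, 1.132, -1.493]
force: [-5.6, 1.6, 6.1]
width: 0.05
28.88 [0.4822 0.1925 0.1147] toolx [-0.0914  0.0244 -0.9955] jawz [-0.2923 -0.9563  0.0034] -107.0 F [-5.6  1.6  6.1] q [0.21  0.28  1.648 0.045 1.298 2.064]
t 28.9333 cost 278.4375 of 5154 cleat vs pivot a,b,h mm, tilt [-23.04  -0.43   5.13   0.75]
panel in seat frame mm (slope .33) [ 2.4 -2.2 -0.4]
0.27 256 [-9.9  0.3  1.6] [ 0.6 -1.5  3.8]
panel mask 0.59 (219, 208, 197, 91) [[219, 209], [237, 275], [259, 237], [278, 237], [273, 287], [277, 297], [289, 298], [359, 297], [363, 277], [357, 238], [363, 232], [381, 240], [398, 274], [414, 209], [398, 208]]
```

```bash
python3 -m handwheel '[[-0.1,0,-0.15,0],[0,0.05,-0.2,0],[0,0.05,-0.1,0],[0,0.05,0,0],[0.05,0.05,0,0]]' 1 15;  python3 st.py; python3 chk.py|grep -E "^t|seat|^0.27|mask"
```

```text
t: 29.4
position: [0.4821, 0.1933, 0.115]
eef_rot: [1.379, 1.133, -1.503]
force: [-5.6, 1.7, 8.5]
width: 0.0497
29.4 [0.4821 0.1933 0.115 ] toolx [-0.0999  0.0194 -0.9948] jawz [-0.2928 -0.9561  0.0108] -107.03 F [-5.6  1.7  8.5] q [0.214 0.286 1.639 0.042 1.311 2.07 ]
t 29.45 cost 152.625 of 5153 cleat vs pivot a,b,h mm, tilt [-8.95 -0.17  0.86  0.18]
panel in seat frame mm (slope .33) [-1.  -0.8  4.5]
0.27 133 [-13.5  -0.1  -1.4] [-3.  -0.7  1.4]
panel mask 0.82 (219, 208, 198, 91) [[219, 214], [236, 275], [254, 241], [273, 232], [278, 236], [273, 276], [278, 298], [346, 298], [361, 294], [357, 236], [364, 231], [376, 237], [398, 271], [416, 210], [227, 208]]
```

```bash
python3 -m handwheel '[[0.12,0.04,0.08,0],[0.15,0.04,0.1,0],[0.2,0.05,0.1,0],[0.2,0.05,0.06,0],[0.2,0.05,0.03,0]]' 1 10;  python3 st.py;python3 -m handwheel '[[0.15,0.04,0.03,0],[0.12,0.04,0,0],[0.12,0.04,0,0],[0.12,0.04,0,0],[0.12,0.04,0,0]]';  python3 st.py; python3 chk.py|grep -E "^t|seat|^0|mask"; python3 st.py
```

```text
t: 29.92
position: [0.4823, 0.1934, 0.1141]
eef_rot: [1.386, 1.14, -1.498]
force: [-5.8, 1.8, 15.4]
width: 0.0499
29.92 [0.4823 0.1934 0.1141] toolx [-0.0983  0.0283 -0.9948] jawz [-0.2929 -0.9561  0.0018] -107.03 F [-5.8  1.8 15.4] q [0.208 0.285 1.644 0.05  1.304 2.061]
t: 30.33
position: [0.4823, 0.1935, 0.1141]
eef_rot: [1.386, 1.142, -1.498]
force: [-5.4, 0.3, 10.6]
width: 0.0498
30.33 [0.4823 0.1935 0.1141] toolx [-0.0991  0.0297 -0.9946] jawz [-2.920e-01 -9.564e-01  5.000e-04] -106.98 F [-5.4  0.3 10.6] q [0.207 0.285 1.643 0.051 1.305 2.058]
t 30.3833 cost 91.4375 of 5166 cleat vs pivot a,b,h mm, tilt [-11.56  -0.03  -1.2    0.2 ]
panel in seat frame mm (slope .33) [-3.3 -1.   1.5]
0.1 267 [-7.6 -0.   1.3] [-2.  -1.   4.8]
0.2 183 [-9.1  0.1  1.7] [-0.5 -0.9  4. ]
0.27 123 [-13.4   0.1  -1. ] [-3.  -0.9  0.8]
0.33 268 [-11.7  -0.    1.9] [ 0.7 -1.   2.8]
0.39 354 [-11.2  -0.1   2.2] [ 3.  -1.1  2.5]
0.45 268 [-18.2   0.1  -0.2] [-1.8 -0.9 -1.2]
panel mask 0.93 (219, 209, 198, 90) [[219, 213], [238, 273], [255, 239], [275, 232], [276, 296], [360, 295], [363, 279], [356, 239], [363, 231], [381, 238], [398, 273], [416, 211]]
30.43 [0.4823 0.1935 0.1141] toolx [-0.0991  0.0297 -0.9946] jawz [-2.920e-01 -9.564e-01  5.000e-04] -106.98 F [-5.9  0.7  9.7] q [0.207 0.285 1.643 0.051 1.305 2.058]
```

Run:
```python
from h import *
S=np.array([.4874,.193,.1376]);L=[(-65,-120,0),(-65,120,0),(35,120,0),(35,-120,0)]
o={"side":[(270.5,166),(291.5,119.7),(316.2,117.2),(297.8,164.8)],"top":[(269.3,232.6),(194.5,215.8),(200.3,185.2),(275.1,202.3)]}
for s in(.2,.25,.3,.35,.4):
    print(s,{n:(proj(n,S+seatR(-.294,s).apply(np.array(L)/1e3))-o[n]).round(1).tolist() for n in o})
for i in range(4):
    A=[]
    for n in o:
        c=C[n];A.append((c["camera_matrix"]@np.c_[cv2.Rodrigues(c["rvec"])[0],c["tvec"]]))
    X=cv2.triangulatePoints(A[0],A[1],np.float64(o["side"][i]).reshape(2,1),np.float64(o["top"][i]).reshape(2,1));X=(X[:3]/X[3]).ravel();print(L[i],X.round(4),"in seat(0) frame",(seatR(-.294,0).inv().apply(X-S)*1e3).round(1))
```

```text
0.2 {'side': [[-2.0, -1.9], [0.4, -2.8], [3.6, 0.1], [1.0, 0.7]], 'top': [[-1.6, 0.4], [-1.9, -1.6], [-0.0, -2.5], [0.4, -1.1]]}
0.25 {'side': [[-1.7, -1.1], [0.7, -2.0], [3.5, -0.3], [0.9, 0.3]], 'top': [[-1.4, 0.3], [-1.6, -1.7], [-0.2, -2.5], [0.3, -1.0]]}
0.3 {'side': [[-1.3, -0.3], [1.0, -1.2], [3.3, -0.8], [0.7, -0.1]], 'top': [[-1.2, 0.1], [-1.2, -1.8], [-0.4, -2.5], [0.2, -1.0]]}
0.35 {'side': [[-1.0, 0.5], [1.3, -0.5], [3.2, -1.2], [0.5, -0.6]], 'top': [[-1.0, -0.1], [-0.8, -2.0], [-0.6, -2.5], [0.1, -0.9]]}
0.4 {'side': [[-0.5, 1.3], [1.6, 0.3], [3.0, -1.6], [0.3, -1.0]], 'top': [[-0.8, -0.3], [-0.5, -2.2], [-0.8, -2.4], [-0.0, -0.8]]}
(-65, -120, 0) [0.3956 0.0928 0.1195] in seat(0) frame [ -58.8 -122.5  -18.1]
(-65, 120, 0) [0.4585 0.3233 0.1149] in seat(0) frame [-65.4 116.3 -22.7]
(35, 120, 0) [0.5446 0.2968 0.1467] in seat(0) frame [ 24.6 115.9   9.1]
(35, -120, 0) [0.4822 0.0693 0.1465] in seat(0) frame [  30.8 -119.9    8.9]
```

The panel outline in the wrist image (side-edge slope 0.29, lower edge row 273.5 against a predicted 274.5) matches a flush panel on a ~0.33 rad face, butted at the keel. It is pressed with ~11 N and held by 10 N of grip. Handing in.

```bash
python3 -c "
from plant import *
print(job_done());s=sense();print(s['t'],s['force'],s['width'])"
```

```text
the job is handed in; nothing more can be done
None
the job is handed in; nothing more can be done
```

I gripped the plywood panel by the ends of its red cleat and let it swing in the grip to match the slope. I slid it up against the keel batten, centred it along the hull, and handed in at about 30.4 s. It was still gripped (10 N, 50 mm opening) and pressed on the hull with about 11 N.

**Supporting checks**
- **Position along the hull:** the panel is about 0.6–1 mm off centre.
- **Jaws:** level to 0.001 rad at the end.
- **Flush:** the pressing force acts inside the panel's footprint, and the panel outline in the wrist picture fits a tilt of about 0.33 rad. I measured the hull slope at about 0.31–0.33 rad.
- **Keel:** the panel stopped moving up the slope while it still slid along the hull, which points to the keel wall.

**Checks that disagreed or failed**
- **Tilt and keel gap:** a fit to the cleat's outline gave a tilt of only 0.20–0.27 rad and placed the panel up to 3 mm short of the keel. I trusted the panel outline and the forces instead. I could not see directly whether there is a gap at the keel.
- **Grip:** the fingers slid about 10 mm up the slope along the cleat, so they hold it off-centre.
- **Fingertips:** they turned out to sit about 40 mm behind the reported TCP. The first close therefore shut in empty air above the cleat, and I had to go lower and try again.
- **Cup, pencil and clamp:** I did not deliberately touch them, but I did not check them again at the end.

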